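# Hook, draw and lock the tape measure

### The job

Pick up the tape measure, hook the lip of its rule over the far end of the mahogany stub in the vise, and back the case away against its spring until the groove under it drops fully over the steel cross key on the locking bar, so that it stays locked there, drawn out and hooked, when you let go. Feel for the key, whose place along the bar is not known exactly, and never let go of the drawn tape before it is fully down. Work gently: the lightly nipped stub must not shift in the jaws, the case must not be pressed hard on the bar or key, and the other things are to be left alone.

Things in the scene. Friction and masses are not known exactly. Their poses are not given: they have to be found in the camera images.
- tape_centre (a point): Centre of the dark grey tape case: 36 mm wide (x, between flat sides to grip), 80 long (y), 64 high (z, up); this point is 32 mm above its underside. About 0.43 kg. Its rule, a stiff steel strip 18 wide and 3 thick, leaves the end facing +y with its underside 26 mm above the case's underside. A groove runs across the underside (along x) below this point: 11 mm wide (y), 7 deep.
- lip (a point): The hook of the rule: a plate 4 mm thick (y), 18 wide (x), hanging 20 mm below the underside of the rule's end. This point is on its inner face (towards the case), half-way down, 10 mm below the rule's underside. With the rule home that face is 155 mm along y from the middle of the case and the lip's lower edge is 6 mm above the level of the case's underside.
- rule (a joint): How far the rule is drawn out of the case, in m: 0 home, 0.075 at its end stop. A spring pulls it home with 2 N at 0, growing by 0.4 N per cm.
- vise: Small green vise fixed to the bench; jaws 56 mm wide (y), tops 74 mm above the bench. Origin: on the bench below the middle of the jaw gap; y runs along the jaws and the stub, z up. It spans 75 mm to either side along x, plus a screw and tommy bar on the -x side out to 105 mm, under 65 mm high.
- stub_far_edge (a point): Mahogany moulding stub in the vise: 22 mm wide (x), 84 long (y), top 88 mm above the bench; 14 mm stick out of the jaws at each end. This point is the middle of the top edge of its far end, the end face looking along the vise's +y, away from the locking bar. The lip goes down beyond this face. A push or pull over about 14 N along y shifts the stub.
- bar_top (a point): Centre of the top of the locking bar, a fixed wooden block 50 mm wide (x), 130 long (y), 64 high, in line with the stub on the vise's -y side; axes as the vise's. A fixed steel key stands on it, across it along x: 8 mm wide (y), 6 high, within 16 mm either way of this point along y (not measured). With the case down on the bar, the rule's underside passes 2 mm above the stub.
- sanding_block_mid (a point): Bystander: rubber sanding block 110 x 60 x 32 mm; point at its centre.
- plumb: Bystander: brass plumb weight, 36 mm across, 57 mm high, standing; origin under its centre.
- offcut: Bystander: mahogany moulding offcut 30 x 90 x 26 mm lying on the bench; origin under its centre.
- corner: Bystander: dark wooden frame corner sample, an L with arms of about 120 and 106 mm, 28 mm wide, 20 mm high; origin under the corner of the L.
- glue: Bystander: white glue bottle, 56 mm across, 150 mm high; origin under its centre.
- pins: Bystander: glass jar of pins, 64 mm across, 60 mm high; origin under its centre.
- driver: Bystander: screwdriver lying on the bench.

How it is judged:
By the outcome, as a careful person would: the job done as asked, in the order asked, and still so for the second after the job is handed in, with the robot touching nothing.
It also fails if it takes over 72 s, if anything falls off the work surface, if the arm or the gripper's body presses on something with over 40 N, if the wrist force passes 120 N, or if a joint passes its speed limit or range.

### The arm

A 6-joint arm with a two-finger parallel gripper is mounted at the origin on the work surface. World frame = base frame: x ahead of the robot, y to its left, z up, the work surface at z = 0. Lengths are in m, angles in rad, forces in N, time in s.
With the tool pointing down it reaches from about 0.375 to 0.9 m from the base axis. Payload 3.1 kg.
Tool frame: the origin (TCP) lies midway between the tips of the shut fingers; the grasp point (between the pads) lies manip.grip_depth behind it (manip.grip_depth is the distance from the TCP to the grasp point, in m); z points along the fingers, y is the direction in which the jaws open and shut (so a half turn about z gives the same grasp; the last joint's range is limited). The gripper opens to 85 mm and grips with 20 to 120 N. Pads are 22 mm wide; open, the fingers measure 114 mm over their backs; the gripper's body (76 mm by 85 mm) begins 54 mm behind the grasp point. The pads swing forward as they close: fully open they stand 13 mm farther back than shut.
Start: joints at [1.085, 0.527, 1.433, -0, 1.181, -0.178], TCP at [0.189, 0.596, 0.2] pointing down, gripper open.
Joint ranges: [-3.08, 3.08], [-0.75, 2.2], [0.22, 2.44], [-1.43, 4.57], [0, 2.65], [-2.85, 2.85]. Speed limits (rad/s): [2.79, 2.79, 3.14, 3.14, 3.14, 3.14].

### API

Orientations are given as a unit quaternion [x, y, z, w].
In Python, from station import manip, vision gives the robot as it stands.
- The arm moves only by the shell command python3 -m crank 'ROWS' [FORCE]. ROWS is JSON, a list of rows, each an object with "grip": the closure, from 0 (fully open) to 1 (shut); "offset": the shift along the tool's x, y, z in mm, a list of three; "angular": the turn, a rotation vector about the tool's x, y, z in degrees, a list of three. A call has 1 to 10 rows; each row is the pose to reach, as a shift and turn from the pose commanded when the call began, along the tool's axes at that moment; what a row does not reach only later rows make up. A row lasts 1/10 s, in which the tool goes at most 50 mm and 8.59 degrees, less where a joint would pass 70% of its speed; a pose out of reach is approached as far as the arm can. A call with a gripper value outside its range is refused whole. The fingers move at their own pace and stop on an object; FORCE is the grip in N (left out, the last holds). Time passes only in rows, so rows that repeat a pose let the fingers close. It gives the time, the measured TCP pose, the force and the opening at its end, in the units of the state.
- manip.sense(): the state, without advancing time (a new reading comes with each control period).
- vision.snapshot(name): name is "side" or "top" or "wrist"; returns a dict with "pixels" (400x640x3 uint8, red, green, blue), "intrinsics" (3x3 intrinsics, pixels), "dist" ([k1, k2, p1, p2, k3] as OpenCV has them; the pictures are not rectified), "R" (3x3) and "t" (3): a world point X has camera coordinates R X + t. Camera axes: x right, y down, z forward; pixel columns grow to the right and rows downward; lengths in m; the calibration is good to about 2 mm. A picture is of the moment at which its call begins. There is no depth.
- manip.sign_off(): hands the job in, once; it reports no verdict.
The state is a dict: "t": time; "q": joint angles; "qd": joint speeds; "tau": joint torques, N m; "tcp_pos": TCP position; "tool_rot": TCP orientation; "force": force on the tool from outside, world axes, zero at the start; "ft_torque": the same for the moment, N m; "finger_gap": opening from 0.0 (shut) to 1.0 (fully open).
Only numpy, scipy, OpenCV 4.12 (cv2) and the standard library are available. Lean on these libraries where they do the work, as an engineer would, in place of code of your own. Each camera call takes 0.05 s, during which the arm holds its last target.

## Working session

There is one attempt and no reset: what is moved stays moved. The work goes in short steps, Python scripts to look and compute and a shell command to move; the robot and the scene stay as the last step left them, time stands still between calls to the robot, and variables do not carry over. Pictures are saved under pics/ and viewed, and the job is handed in when it is done.

```bash
ls; mkdir -p pics; python3 - <<'E'
from station import manip, vision
import cv2
s=manip.sense(); print({k:s[k] for k in('t','tcp_pos','tool_rot','force','finger_gap')}, manip.grip_depth)
for n in('side','top','wrist'):
    d=vision.snapshot(n); cv2.imwrite(f'pics/{n}0.png',d['pixels'][:,:,::-1]); print(n,d['intrinsics'],d['dist'],d['R'],d['t'])
E
```

```text
pics
{'t': 0.0, 'tcp_pos': array([0.1889466 , 0.5949448 , 0.19945536]), 'tool_rot': array([ 1.53284545e-01,  9.88181510e-01, -1.01247490e-03, -3.54975377e-04]), 'force': array([0.14964873, 0.19118933, 0.3603943 ]), 'finger_gap': 0.9982245630859337} 0.0187
side [[398.20730783   0.         316.42592869]
 [  0.         398.20730783 203.44092659]
 [  0.           0.           1.        ]] [0.00492912 0.         0.         0.         0.        ] [[ 0.98552976 -0.16888305 -0.01447792]
 [-0.13044446 -0.70112291 -0.70100707]
 [ 0.10823741  0.69275189 -0.71300735]] [-0.50933173  0.15828799  0.89797799]
top [[411.25896406   0.         321.97520152]
 [  0.         411.25896406 202.68022286]
 [  0.           0.           1.        ]] [-0.10233533  0.          0.          0.          0.        ] [[ 0.07172395 -0.99742329 -0.00156775]
 [-0.97319875 -0.06963749 -0.21916846]
 [ 0.21849455  0.01724536 -0.97568577]] [-0.00583595  0.53941231  0.99125741]
wrist [[276.62059683   0.         321.09775559]
 [  0.         276.62059683 199.33024481]
 [  0.           0.           1.        ]] [-0.03881183  0.          0.          0.          0.        ] [[ 0.30331571  0.95288525 -0.00304669]
 [ 0.90606971 -0.28742086  0.31052686]
 [ 0.29502078 -0.09694819 -0.95055972]] [-0.62322591 -0.04101756  0.38028801]
```

View pics/side0.png

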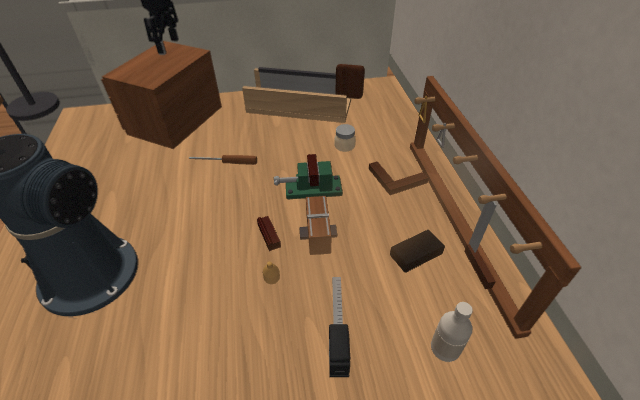

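View pics/top0.png

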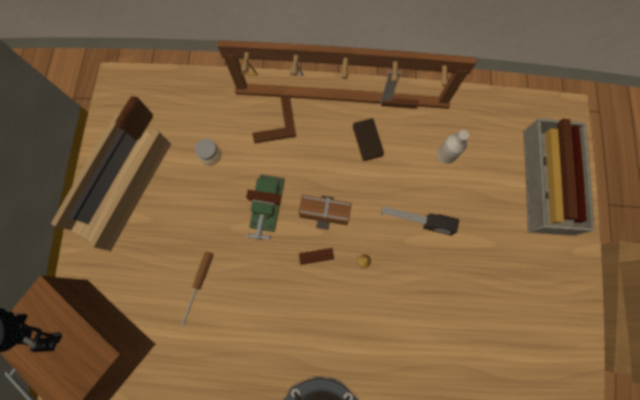

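View pics/wrist0.png

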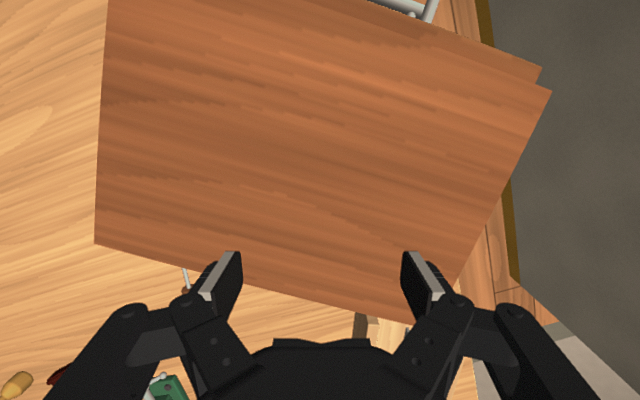

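```bash
cat > h.py <<'E'
import numpy as np, cv2
from station import manip, vision
def ray(d,uv):
    p=cv2.undistortPoints(np.array([[uv]],float),d['intrinsics'],np.array(d['dist']))[0,0]
    R=np.array(d['R']);t=np.array(d['t']); return -R.T@t, R.T@np.array([p[0],p[1],1])
def onz(d,uv,z):
    c,v=ray(d,uv); return c+v*(z-c[2])/v[2]
def tri(d1,a,d2,b):
    c1,v1=ray(d1,a);c2,v2=ray(d2,b)
    A=np.stack([v1,-v2],1); s=np.linalg.lstsq(A,c2-c1,rcond=None)[0]
    p,q=c1+s[0]*v1,c2+s[1]*v2; return (p+q)/2,np.linalg.norm(p-q)
def proj(d,X):
    return cv2.projectPoints(np.array([X],float),cv2.Rodrigues(np.array(d['R']))[0],np.array(d['t']),d['intrinsics'],np.array(d['dist']))[0].reshape(-1,2)
def crop(d,x0,y0,w,h,s,name):
    im=cv2.resize(d['pixels'][y0:y0+h,x0:x0+w,::-1],None,fx=s,fy=s,interpolation=cv2.INTER_CUBIC); cv2.imwrite(name,im)
E
python3 - <<'E'
from h import *
import pickle
D={n:vision.snapshot(n) for n in('side','top')}
pickle.dump(D,open('d0.pkl','wb'))
crop(D['top'],370,190,110,60,7,'pics/t_tape.png')
crop(D['top'],235,165,130,90,6,'pics/t_vise.png')
crop(D['side'],310,265,60,120,5,'pics/s_tape.png')
crop(D['side'],265,140,90,120,5,'pics/s_vise.png')
E
```

```text
(no output)
```

View pics/t_tape.png

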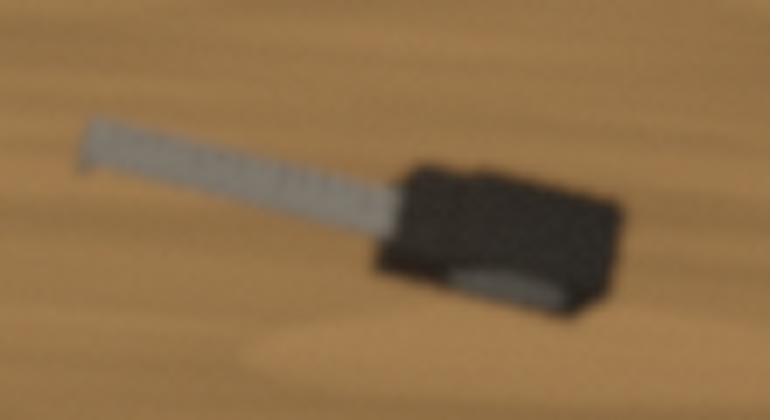

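View pics/t_vise.png

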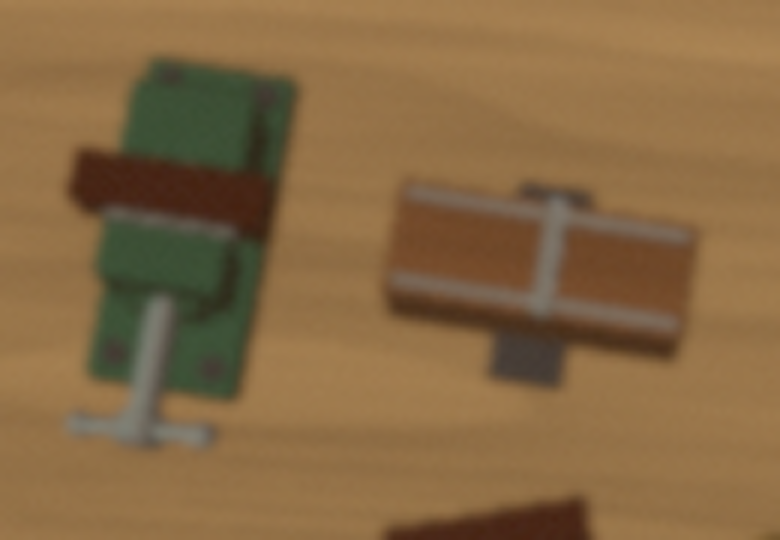

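View pics/s_tape.png

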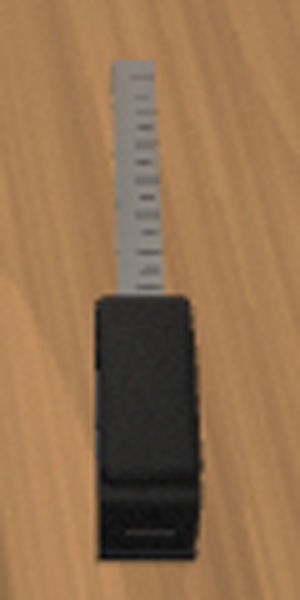

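View pics/s_vise.png

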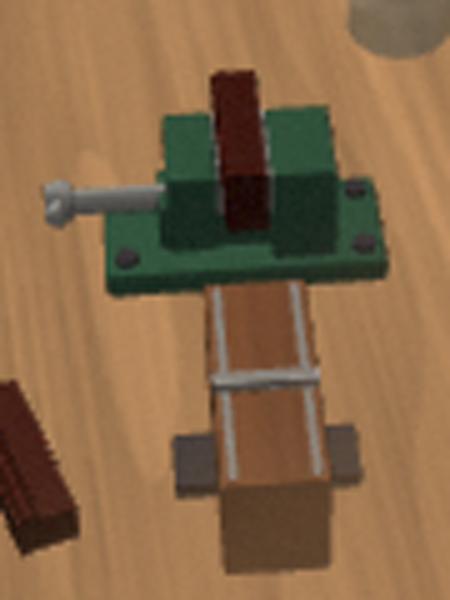

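```bash
python3 - <<'E'
from h import *
import pickle
D=pickle.load(open('d0.pkl','rb'))
T,S=D['top'],D['side']
def P(d,x0,y0,s,pts,z):
    return [np.round(onz(d,((x+.5)/s-.5+x0,(y+.5)/s-.5+y0),z)*1000,1)[:2] for x,y in pts]
def show(n,p,pair=None):
    print(n,*p)
show('top rule far,near',P(T,370,190,7,[(92,118),(85,160),(402,185),(385,238)],.029))
show('top case top',P(T,370,190,7,[(413,165),(622,205),(385,245)],.064))
show('side rule',P(S,310,265,5,[(112,60),(154,60),(118,293),(163,293)],.029))
show('side case top far',P(S,310,265,5,[(97,297),(190,297)],.064))
show('side case bottom near',P(S,310,265,5,[(98,558),(195,558)],.0))
show('top bar',P(T,235,165,6,[(405,180),(695,230),(680,328),(388,284)],.064))
show('side bar FL FR NL NR',P(S,265,140,5,[(205,285),(306,282),(220,484),(328,482)],.064))
show('key top',P(T,235,165,6,[(558,195),(543,315)],.070))
show('key side',P(S,265,140,5,[(212,380),(320,375)],.070))
show('stub top',P(T,235,165,6,[(78,150),(70,190),(275,177),(268,225)],.088))
show('stub side FL FR NL NR',P(S,265,140,5,[(211,73),(257,71),(221,176),(269,172)],.088))
E
```

```text
top rule far,near [ 546.7 -126.9] [ 530.4 -124.9] [ 529.3 -244.8] [ 508.6 -238.7]
top case top [ 529.6 -240.1] [ 520.2 -317.6] [ 499.4 -230.4]
side rule [ 529.6 -124.1] [ 547.2 -127.3] [ 510.9 -229.9] [ 528.1 -232.9]
side case top far [ 498.8 -248. ] [ 532.5 -254.1]
side case bottom near [ 486.3 -316.7] [ 521.3 -322.9]
top bar [555.1  85. ] [542.1 -39.6] [499.4 -35.7] [509.5  88.4]
side bar FL FR NL NR [506.6  91.3] [555.4  84.3] [494.3 -34.3] [541.5 -41.8]
key top [551.7  19.4] [499.8  22.2]
key side [499.7  22.8] [549.2  16.8]
stub top [552.4 221.2] [535.1 222.6] [546.7 137.5] [526.1 138.5]
stub side FL FR NL NR [530.8 223.8] [554.8 220.9] [523.2 142. ] [547.2 140.6]
```

```bash
cat >> h.py <<'E'
from scipy.spatial.transform import Rotation as Ro
def off(target,s=None):
    s=s or manip.sense(); R=Ro.from_quat(s['tool_rot'])
    return np.round(R.inv().apply(np.array(target)-s['tcp_pos'])*1000,1)
def st():
    s=manip.sense(); R=Ro.from_quat(s['tool_rot']).as_matrix()
    print('t',round(s['t'],2),'p',np.round(s['tcp_pos']*1000,2),'yawy',round(np.degrees(np.arctan2(R[1,1],R[0,1])),2),'tilt z',np.round(R[:,2],4),'F',np.round(s['force'],2),'T',np.round(s['ft_torque'],2),'gap',round(s['finger_gap'],3)); return s
E
python3 - <<'E'
from h import *
s=st(); print(off([.44,.2,.3]), off([.189,.595,.3]))
E
```

```text
t 0.25 p [189.14 595.32 199.92] yawy 72.36 tilt z [-5.e-04 -9.e-04 -1.e+00] F [ 0.28 -0.05 -0.38] T [-0.   -0.05  0.03] gap 0.991
[-358.8 -300.8  -99.8] [ 1.000e-01 -4.000e-01 -1.001e+02]
```

```bash
python3 -m crank '[{"grip":0,"offset":[0,0,-50],"angular":[0,0,0]},{"grip":0,"offset":[0,0,-100],"angular":[0,0,0]},{"grip":0,"offset":[-35,-29,-100],"angular":[0,0,8]},{"grip":0,"offset":[-70,-58,-100],"angular":[0,0,16]},{"grip":0,"offset":[-105,-88,-100],"angular":[0,0,24]},{"grip":0,"offset":[-140,-117,-100],"angular":[0,0,32]},{"grip":0,"offset":[-175,-146,-100],"angular":[0,0,40]},{"grip":0,"offset":[-210,-175,-100],"angular":[0,0,48]},{"grip":0,"offset":[-245,-205,-100],"angular":[0,0,56]},{"grip":0,"offset":[-280,-234,-100],"angular":[0,0,64]}]'
python3 - <<'E'
from h import *
s=st(); print(off([.511,-.282,.2]),s['q'])
E
```

```text
t: 1.25
tcp_pos: [0.3858, 0.2861, 0.3006]
tool_rot: [0.656, 0.755, 0.0, 0.0]
force: [1.2, 0.3, -0.7]
finger_gap: 1.002
t 1.25 p [385.8  286.09 300.56] yawy 8.05 tilt z [ 3.e-04  1.e-04 -1.e+00] F [ 1.16  0.26 -0.73] T [-0.02 -0.06  0.01] gap 1.002
[-580.    44.4  100.5] [ 4.04858133e-01  2.12657446e-01  1.64652715e+00 -1.22966093e-05
  1.28204238e+00  2.64428389e-01]
```

```bash
python3 -m crank '[{"grip":0,"offset":[-48,4,0],"angular":[0,0,2]},{"grip":0,"offset":[-96,8,0],"angular":[0,0,4]},{"grip":0,"offset":[-144,12,0],"angular":[0,0,6]},{"grip":0,"offset":[-192,16,0],"angular":[0,0,8]},{"grip":0,"offset":[-240,20,0],"angular":[0,0,10]},{"grip":0,"offset":[-288,24,0],"angular":[0,0,12]},{"grip":0,"offset":[-336,28,0],"angular":[0,0,14]},{"grip":0,"offset":[-384,32,0],"angular":[0,0,16]},{"grip":0,"offset":[-432,36,5],"angular":[0,0,18]},{"grip":0,"offset":[-480,40,15],"angular":[0,0,18]}]'
python3 - <<'E'
from h import *
s=st(); print(off([.511,-.282,.17]),s['q'])
E
```

```text
t: 2.25
tcp_pos: [0.4953, -0.1837, 0.2861]
tool_rot: [0.764, 0.645, 0.0, 0.001]
force: [-0.4, 0.2, 0.2]
finger_gap: 1.001
t 2.25 p [ 495.26 -183.67  286.08] yawy -9.7 tilt z [ 0.0021 -0.0011 -1.    ] F [-0.36  0.15  0.17] T [ 0.02  0.02 -0.03] gap 1.001
[-94.2  31.8 116.2] [-5.67000479e-01  2.99610978e-01  1.56405453e+00  2.54576751e-04
  1.27554449e+00 -3.97826960e-01]
```

```bash
python3 -m crank '[{"grip":0,"offset":[-40,13,25],"angular":[0,0,0]},{"grip":0,"offset":[-80,27,50],"angular":[0,0,0]},{"grip":0,"offset":[-94,32,85],"angular":[0,0,0]},{"grip":0,"offset":[-94,32,110],"angular":[0,0,0]},{"grip":0,"offset":[-94,32,110],"angular":[0,0,0]},{"grip":0,"offset":[-94,32,110],"angular":[0,0,0]}]' 50
python3 - <<'E'
from h import *
import pickle
s=st()
d=vision.snapshot('wrist'); pickle.dump(d,open('w1.pkl','wb')); cv2.imwrite('pics/w1.png',d['pixels'][:,:,::-1])
C=np.array([511,-282,0])/1000; a=np.radians(10); X=np.array([np.cos(a),-np.sin(a),0]);Y=np.array([np.sin(a),np.cos(a),0])
pts=[C+sx*.018*X+sy*.04*Y+[0,0,.064] for sx in(-1,1) for sy in(-1,1)]+[C+sx*.009*X+.159*Y+[0,0,.029] for sx in(-1,1)]
print(np.round(proj(d,pts)))
E
```

```text
t: 2.85
tcp_pos: [0.5104, -0.2791, 0.1754]
tool_rot: [0.764, 0.645, -0.0, -0.0]
force: [0.8, -0.5, 0.1]
finger_gap: 1.001
t 2.85 p [ 510.41 -279.14  175.45] yawy -9.63 tilt z [-6.e-04  6.e-04 -1.e+00] F [ 0.77 -0.52  0.05] T [-0.01 -0.01 -0.  ] gap 1.001
[[305. 224.]
 [304. 152.]
 [337. 224.]
 [339. 152.]
 [314.  31.]
 [331.  31.]]
```

View pics/w1.png

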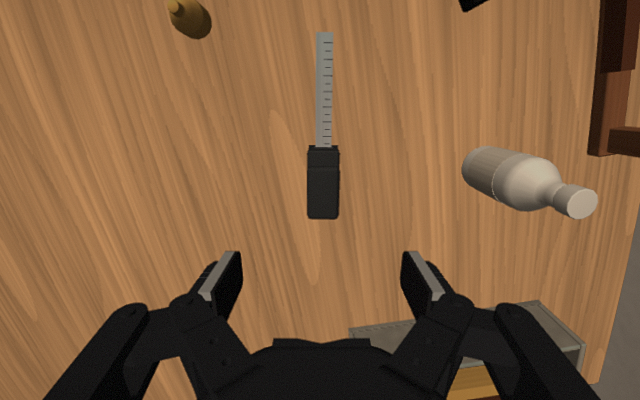

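```bash
python3 - <<'E'
from h import *
s=st(); print(off([.512,-.282,.020]))
E
```

```text
t 2.9 p [ 511.18 -279.48  176.59] yawy -9.61 tilt z [ 0.0014 -0.0012 -1.    ] F [ 0.48 -1.09  1.26] T [-0.02 -0.01  0.  ] gap 1.0
[ -2.2   1.  156.6]
```

```bash
python3 -m crank '[{"grip":0,"offset":[-2,1,40],"angular":[0,0,0.4]},{"grip":0,"offset":[-2,1,80],"angular":[0,0,0.4]},{"grip":0,"offset":[-2,1,110],"angular":[0,0,0.4]},{"grip":0,"offset":[-2,1,130],"angular":[0,0,0.4]},{"grip":0,"offset":[-2,1,145],"angular":[0,0,0.4]},{"grip":0,"offset":[-2,1,156],"angular":[0,0,0.4]},{"grip":0,"offset":[-2,1,156],"angular":[0,0,0.4]},{"grip":0,"offset":[-2,1,156],"angular":[0,0,0.4]}]' 50
python3 - <<'E'
from h import *
s=st()
d=vision.snapshot('wrist'); cv2.imwrite('pics/w2.png',d['pixels'][:,:,::-1])
E
```

```text
t: 3.7
tcp_pos: [0.5121, -0.2819, 0.0207]
tool_rot: [0.766, 0.643, 0.0, 0.001]
force: [-0.5, 0.6, -0.3]
finger_gap: 1.0
t 3.7 p [ 512.14 -281.93   20.66] yawy -10.0 tilt z [ 0.0019 -0.0016 -1.    ] F [-0.54  0.6  -0.3 ] T [-0.03  0.02 -0.01] gap 1.0
```

View pics/w2.png

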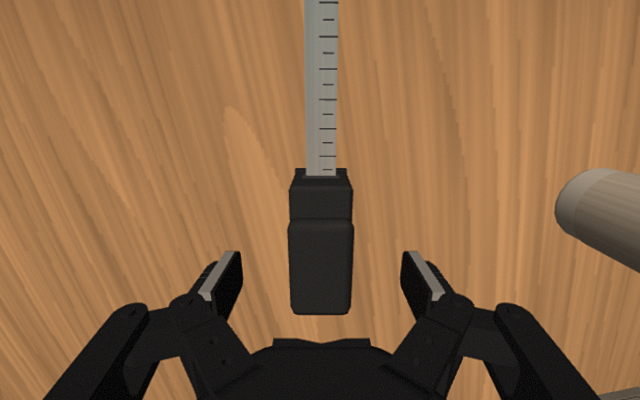

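```bash
python3 - <<'E'
from h import *
d=vision.snapshot('wrist')
C=np.array([512,-282,0])/1000; a=np.radians(10); X=np.array([np.cos(a),-np.sin(a),0]);Y=np.array([np.sin(a),np.cos(a),0])
for z in(.064,.04,.029):
  print(z,np.round(proj(d,[C+sx*.018*X+sy*.04*Y+[0,0,z] for sx in(-1,1) for sy in(-1,0,1)])).tolist())
print(-np.array(d['R']).T@d['t'])
E
```

```text
0.064 [[289.0, 324.0], [286.0, 265.0], [282.0, 193.0], [350.0, 324.0], [353.0, 265.0], [356.0, 193.0]]
0.04 [[293.0, 298.0], [290.0, 244.0], [288.0, 181.0], [347.0, 298.0], [349.0, 244.0], [351.0, 181.0]]
0.029 [[294.0, 288.0], [292.0, 236.0], [290.0, 177.0], [345.0, 288.0], [347.0, 236.0], [349.0, 177.0]]
[ 0.5265235  -0.20373524  0.19348673]
```

```bash
python3 -m crank '[{"grip":0.3,"offset":[0,0,0],"angular":[0,0,0]},{"grip":0.5,"offset":[0,0,0],"angular":[0,0,0]},{"grip":0.8,"offset":[0,0,0],"angular":[0,0,0]},{"grip":0.8,"offset":[0,0,0],"angular":[0,0,0]},{"grip":0.8,"offset":[0,0,0],"angular":[0,0,0]},{"grip":0.8,"offset":[0,0,0],"angular":[0,0,0]},{"grip":0.8,"offset":[0,0,0],"angular":[0,0,0]},{"grip":0.8,"offset":[0,0,0],"angular":[0,0,0]}]' 50
python3 - <<'E'
from h import *
s=st()
d=vision.snapshot('wrist'); cv2.imwrite('pics/w3.png',d['pixels'][:,:,::-1])
E
```

```text
t: 4.6
tcp_pos: [0.5116, -0.2817, 0.0199]
tool_rot: [0.766, 0.643, 0.0, 0.001]
force: [0.3, 0.7, 5.3]
finger_gap: 0.403
t 4.6 p [ 511.57 -281.75   19.93] yawy -10.04 tilt z [ 9.e-04 -7.e-04 -1.e+00] F [0.34 0.67 5.29] T [ 0.09  0.07 -0.02] gap 0.403
```

View pics/w3.png

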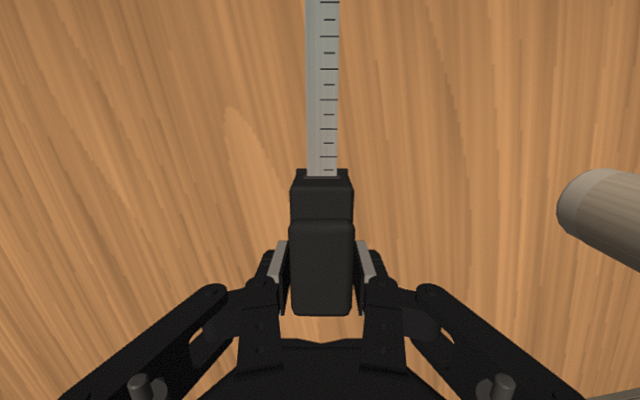

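```bash
python3 -m crank '[{"grip":0.8,"offset":[0,0,-5],"angular":[0,0,0]},{"grip":0.8,"offset":[0,0,-20],"angular":[0,0,0]},{"grip":0.8,"offset":[0,0,-50],"angular":[0,0,0]},{"grip":0.8,"offset":[0,0,-90],"angular":[0,0,0]},{"grip":0.8,"offset":[0,0,-130],"angular":[0,0,0]},{"grip":0.8,"offset":[0,0,-130],"angular":[0,0,0]},{"grip":0.8,"offset":[0,0,-130],"angular":[0,0,0]},{"grip":0.8,"offset":[0,0,-130],"angular":[0,0,0]}]'
python3 - <<'E'
from h import *
s=st()
for n in('side','top'):
  d=vision.snapshot(n); print(n,np.round(proj(d,[s['tcp_pos']])))
  cv2.imwrite(f'pics/{n}4.png',d['pixels'][:,:,::-1])
  c=proj(d,[s['tcp_pos']])[0].astype(int); x0=max(0,min(640-130,c[0]-75)); y0=max(0,min(300,c[1]-60)); print(x0,y0)
  crop(d,x0,y0,130,100,6,f'pics/{n}4c.png')
E
```

```text
t: 5.45
tcp_pos: [0.5091, -0.2798, 0.1469]
tool_rot: [0.766, 0.643, -0.001, -0.003]
force: [0.9, 0.4, -5.0]
finger_gap: 0.401
t 5.45 p [ 509.05 -279.83  146.87] yawy -10.03 tilt z [-0.0049  0.0039 -1.    ] F [ 0.9   0.36 -5.  ] T [-0.01  0.03  0.01] gap 0.401
side [[339. 316.]]
264 256
top [[454. 216.]]
378 156
```

View pics/side4c.png

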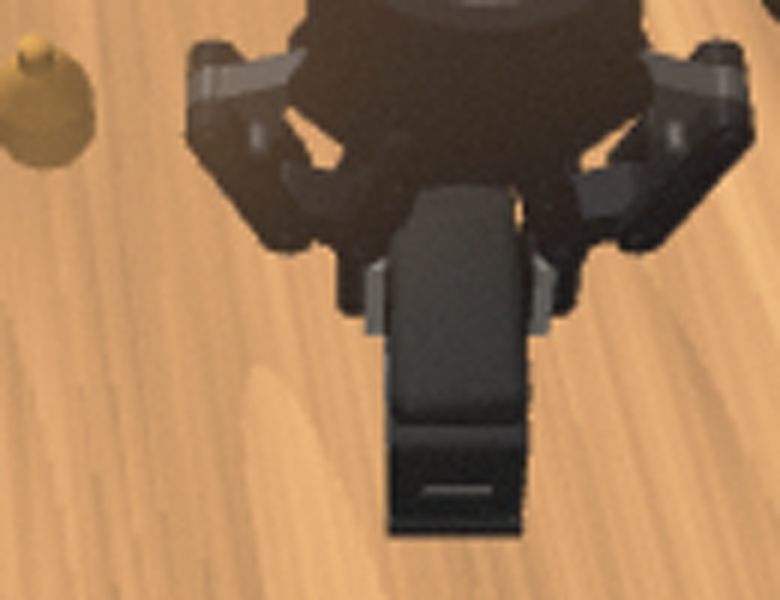

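View pics/top4c.png

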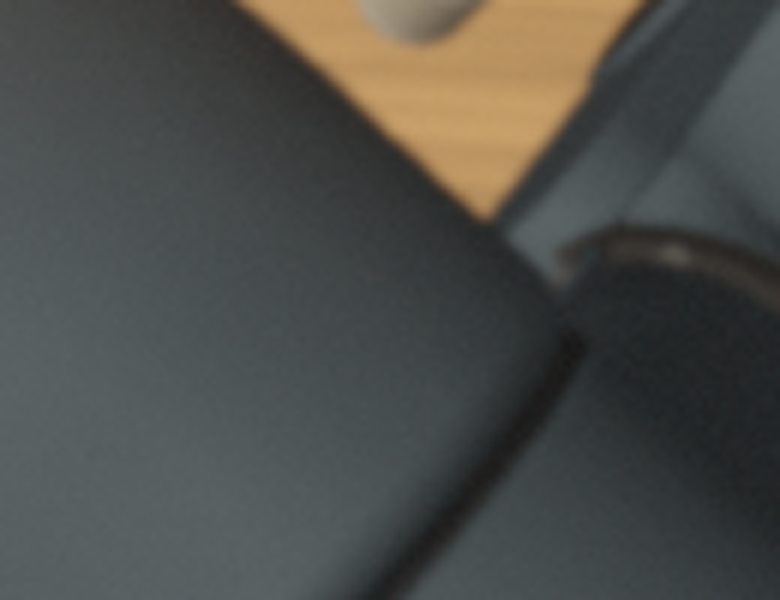

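```bash
python3 - <<'E'
from h import *
s=st()
d=vision.snapshot('side')
P=[onz(d,((x+.5)/6-.5+264,(y+.5)/6-.5+256),.127) for x,y in((388,534),(521,534))]
print(np.round(P,4)); m=(P[0]+P[1])/2
a=np.radians(10);print(m+.04*np.array([np.sin(a),np.cos(a),0])-s['tcp_pos'])
s=st()
E
```

```text
t 5.55 p [ 509.4  -280.11  146.81] yawy -10.04 tilt z [-0.0045  0.0037 -1.    ] F [ 0.07  0.03 -5.18] T [-0.03 -0.04  0.  ] gap 0.405
[[ 0.484  -0.3153  0.127 ]
 [ 0.519  -0.3215  0.127 ]]
[-0.00094966  0.00108008 -0.01981255]
t 5.6 p [ 509.76 -280.38  147.09] yawy -10.04 tilt z [-0.0039  0.0032 -1.    ] F [ 0.16  0.02 -4.49] T [-0.05 -0.01  0.01] gap 0.401
```

```bash
python3 - <<'E'
from h import *
print(off([.5295,.0796,.147]))
E
python3 - <<'E'
from h import *
st()
E
```

```text
[357.9 -43.3   1.1]
t 5.6 p [ 509.76 -280.38  147.09] yawy -10.04 tilt z [-0.0039  0.0032 -1.    ] F [ 0.16  0.02 -4.49] T [-0.05 -0.01  0.01] gap 0.401
```

```bash
python3 -m crank '[{"grip":0.8,"offset":[20,-2,0],"angular":[0,0,-0.5]},{"grip":0.8,"offset":[60,-7,0],"angular":[0,0,-1]},{"grip":0.8,"offset":[100,-12,0],"angular":[0,0,-1.5]},{"grip":0.8,"offset":[145,-17,0],"angular":[0,0,-2]},{"grip":0.8,"offset":[190,-23,0],"angular":[0,0,-2.5]},{"grip":0.8,"offset":[235,-28,0],"angular":[0,0,-3]},{"grip":0.8,"offset":[280,-34,0],"angular":[0,0,-3.5]},{"grip":0.8,"offset":[320,-39,0],"angular":[0,0,-4]},{"grip":0.8,"offset":[348,-42,0],"angular":[0,0,-4.6]},{"grip":0.8,"offset":[358,-43,0],"angular":[0,0,-4.6]}]'
python3 -m crank '[{"grip":0.8,"offset":[0,0,0],"angular":[0,0,0]},{"grip":0.8,"offset":[0,0,0],"angular":[0,0,0]},{"grip":0.8,"offset":[0,0,0],"angular":[0,0,0]}]'
python3 - <<'E'
from h import *
import pickle
s=st()
for n in('side','wrist','top'):
  d=vision.snapshot(n); pickle.dump(d,open(n+'5.pkl','wb'))
  cv2.imwrite(f'pics/{n}5.png',d['pixels'][:,:,::-1])
  if n=='side': crop(d,240,110,130,100,6,'pics/side5c.png')
  if n=='top': crop(d,235,145,130,100,6,'pics/top5c.png')
s=st()
E
```

```text
t: 6.6
tcp_pos: [0.5297, 0.0823, 0.1486]
tool_rot: [0.739, 0.674, -0.0, -0.001]
force: [-0.1, -0.2, -5.7]
finger_gap: 0.406
t: 6.9
tcp_pos: [0.5311, 0.0773, 0.1492]
tool_rot: [0.74, 0.672, -0.0, -0.0]
force: [0.9, 0.0, -4.3]
finger_gap: 0.407
t 6.9 p [531.11  77.34 149.2 ] yawy -5.52 tilt z [-5.e-04 -4.e-04 -1.e+00] F [ 0.92  0.04 -4.31] T [-0.02 -0.05  0.02] gap 0.407
t 7.05 p [531.23  77.38 149.36] yawy -5.54 tilt z [-2.e-04 -1.e-04 -1.e+00] F [ 0.12 -0.03 -5.07] T [-0.02  0.   -0.02] gap 0.405
```

View pics/side5c.png

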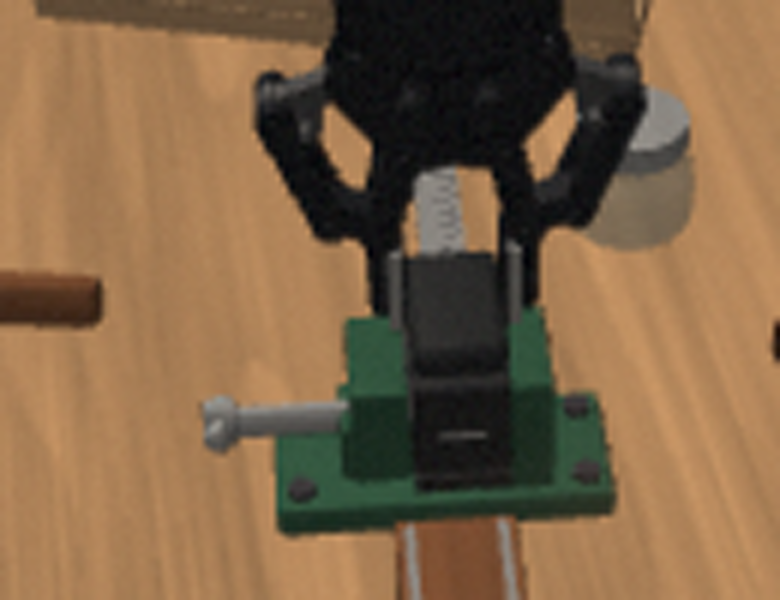

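View pics/wrist5.png

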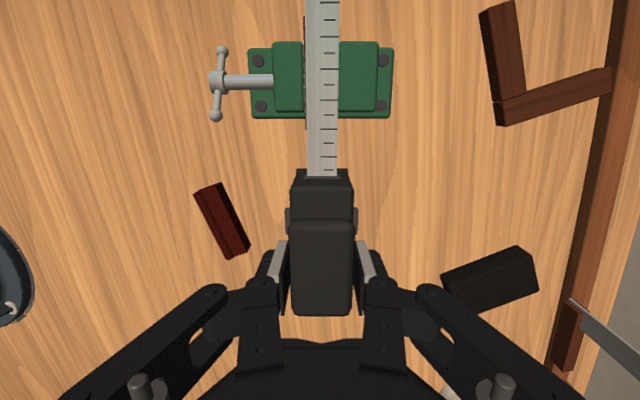

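View pics/top5c.png

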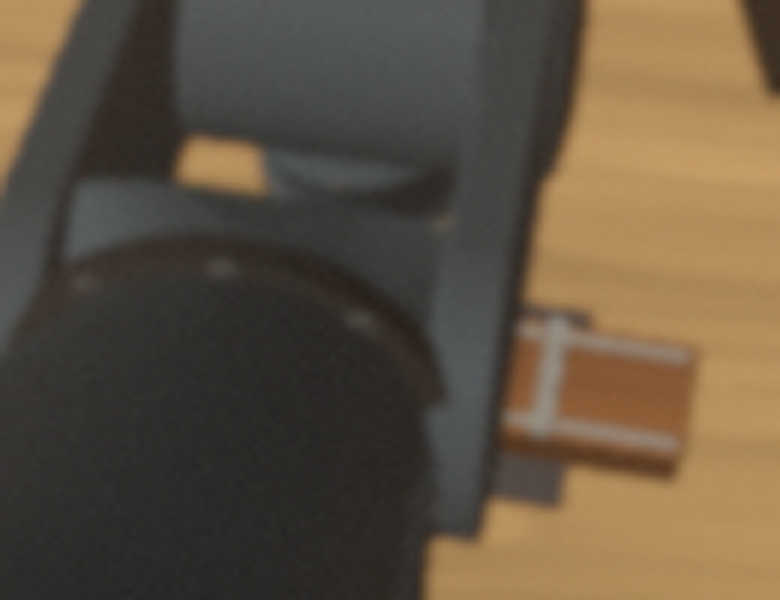

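```bash
python3 - <<'E'
from h import *
import pickle
d=pickle.load(open('wrist5.pkl','rb'))
crop(d,235,0,170,150,4,'pics/wrist5c.png')
a=np.radians(5.4);Y=np.array([np.sin(a),np.cos(a),0]);X=np.array([np.cos(a),-np.sin(a),0])
SF=np.array([.543,.222,.088])
print(np.round(proj(d,[SF+sx*.011*X-sy*Y for sx in(-1,1) for sy in(0,.084)]),1))
E
```

```text
[[302.1  16.8]
 [304.4 131.8]
 [331.8  16.6]
 [331.  131.7]]
```

View pics/wrist5c.png

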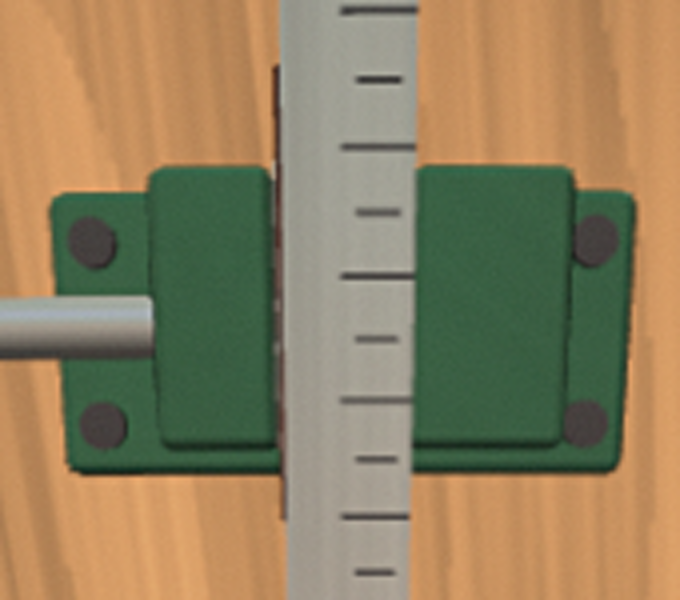

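```bash
python3 -m crank '[{"grip":0.8,"offset":[1,-2.4,10],"angular":[0,0,0]},{"grip":0.8,"offset":[1,-2.4,20],"angular":[0,0,0]},{"grip":0.8,"offset":[1,-2.4,28],"angular":[0,0,0]},{"grip":0.8,"offset":[1,-2.4,34],"angular":[0,0,0]},{"grip":0.8,"offset":[1,-2.4,36],"angular":[0,0,0]},{"grip":0.8,"offset":[1,-2.4,36],"angular":[0,0,0]},{"grip":0.8,"offset":[1,-2.4,36],"angular":[0,0,0]}]'
python3 - <<'E'
from h import *
s=st()
d=vision.snapshot('side'); crop(d,250,100,110,100,7,'pics/side6c.png')
d=vision.snapshot('wrist'); crop(d,200,0,240,200,3,'pics/wrist6c.png')
E
```

```text
t: 7.75
tcp_pos: [0.5292, 0.0798, 0.1135]
tool_rot: [0.74, 0.673, 0.0, 0.0]
force: [1.1, -0.5, -5.6]
finger_gap: 0.405
t 7.75 p [529.19  79.82 113.53] yawy -5.43 tilt z [ 5.e-04 -0.e+00 -1.e+00] F [ 1.06 -0.5  -5.64] T [-0.07  0.04  0.  ] gap 0.405
```

View pics/side6c.png

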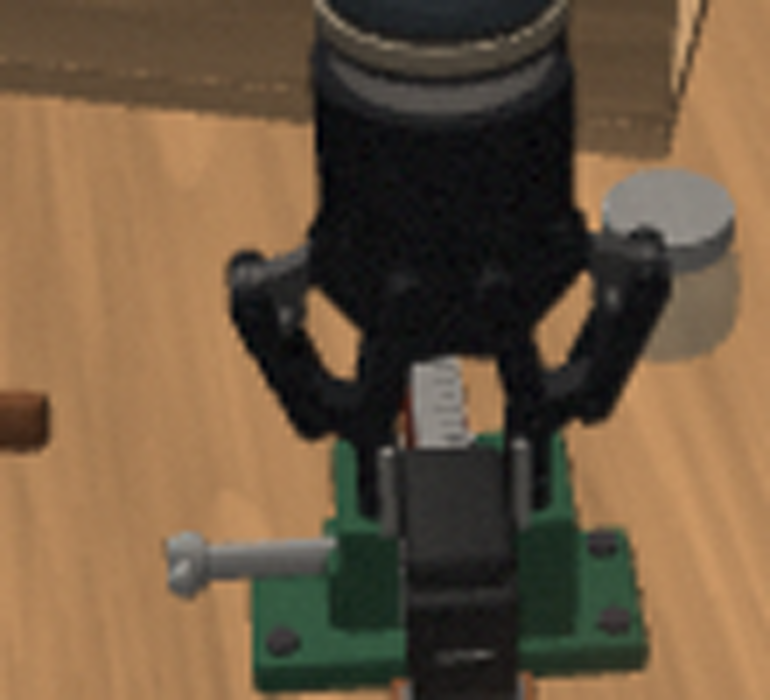

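View pics/wrist6c.png

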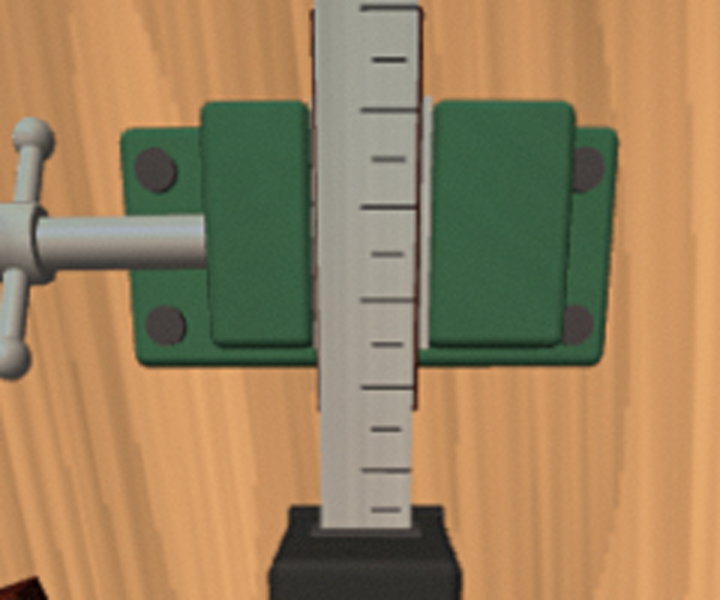

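```bash
python3 - <<'E'
from h import *
s=st()
d=vision.snapshot('wrist')
for u in (304,341): print(np.round(onz(d,(u,3.2),.088)*1000,1))
E
python3 -m crank '[{"grip":0.8,"offset":[0,0,6],"angular":[0,0,0]},{"grip":0.8,"offset":[0,0,11],"angular":[0,0,0]},{"grip":0.8,"offset":[0,0,15],"angular":[0,0,0]},{"grip":0.8,"offset":[0,0,18],"angular":[0,0,0]},{"grip":0.8,"offset":[0,0,18],"angular":[0,0,0]},{"grip":0.8,"offset":[0,0,18],"angular":[0,0,0]}]'
python3 - <<'E'
from h import *
s=st()
E
```

```text
t 7.85 p [529.29  79.8  113.77] yawy -5.43 tilt z [ 1.e-03 -1.e-04 -1.e+00] F [ 0.02  0.65 -5.31] T [ 0.03 -0.01 -0.01] gap 0.404
[533.1 222.9  88. ]
[556.1 220.7  88. ]
t: 8.5
tcp_pos: [0.5289, 0.0798, 0.0953]
tool_rot: [0.74, 0.673, -0.0, -0.0]
force: [-0.4, -0.3, -4.5]
finger_gap: 0.408
t 8.5 p [528.85  79.77  95.26] yawy -5.43 tilt z [-3.e-04  0.e+00 -1.e+00] F [-0.41 -0.27 -4.52] T [-0.02 -0.02  0.01] gap 0.408
```

```bash
python3 -m crank '[{"grip":0.8,"offset":[-3,0,1],"angular":[0,0,0]},{"grip":0.8,"offset":[-6,0,2],"angular":[0,0,0]},{"grip":0.8,"offset":[-9,0,2],"angular":[0,0,0]},{"grip":0.8,"offset":[-11,0,2],"angular":[0,0,0]},{"grip":0.8,"offset":[-13,0,2],"angular":[0,0,0]},{"grip":0.8,"offset":[-15,0,2],"angular":[0,0,0]},{"grip":0.8,"offset":[-17,0,2],"angular":[0,0,0]},{"grip":0.8,"offset":[-20,0,2],"angular":[0,0,0]},{"grip":0.8,"offset":[-20,0,2],"angular":[0,0,0]},{"grip":0.8,"offset":[-20,0,2],"angular":[0,0,0]}]' 70
python3 - <<'E'
from h import *
s=st()
d=vision.snapshot('side'); crop(d,250,100,110,100,7,'pics/side7c.png')
d=vision.snapshot('wrist'); crop(d,200,0,240,200,3,'pics/wrist7c.png')
st()
E
```

```text
t: 9.5
tcp_pos: [0.5269, 0.0599, 0.0934]
tool_rot: [0.74, 0.673, 0.0, -0.0]
force: [0.1, 2.2, -5.3]
finger_gap: 0.395
t 9.5 p [526.91  59.87  93.41] yawy -5.45 tilt z [-1.e-04  2.e-04 -1.e+00] F [ 0.05  2.22 -5.27] T [ 0.35 -0.05  0.01] gap 0.395
t 9.6 p [526.98  59.96  93.43] yawy -5.44 tilt z [ 0.e+00  1.e-04 -1.e+00] F [-0.11  2.06 -5.53] T [ 0.33 -0.01  0.  ] gap 0.395
```

View pics/wrist7c.png

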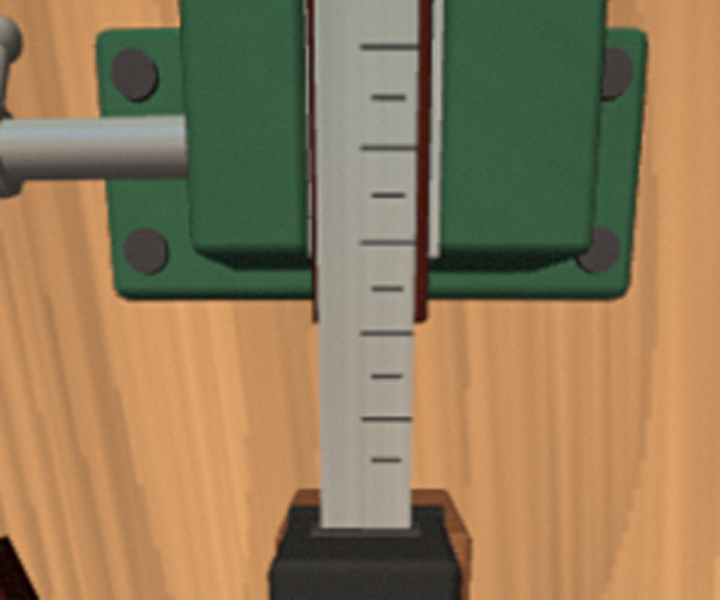

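View pics/side7c.png

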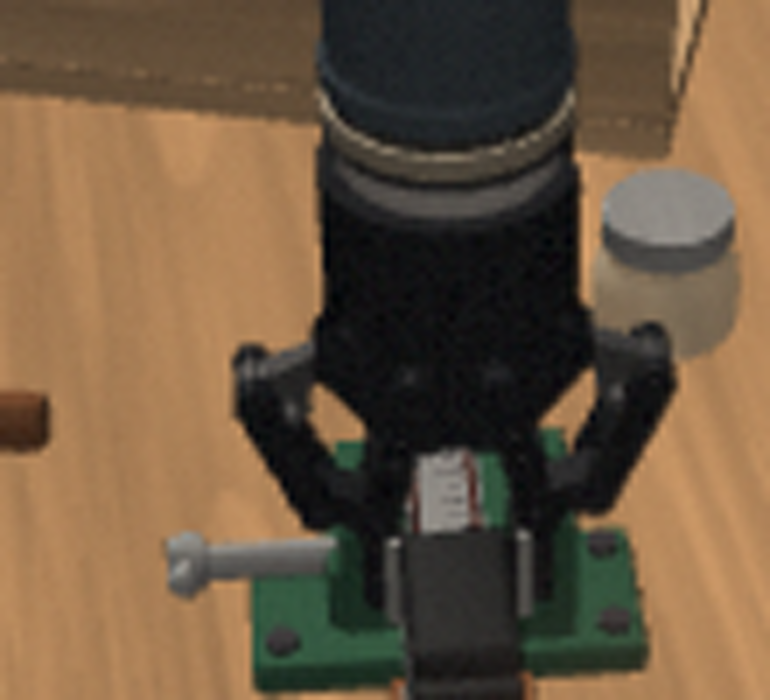

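```bash
python3 -m crank '[{"grip":0.8,"offset":[-4,0,0],"angular":[0,0,0]},{"grip":0.8,"offset":[-8,0,0],"angular":[0,0,0]},{"grip":0.8,"offset":[-12,0,0],"angular":[0,0,0]},{"grip":0.8,"offset":[-16,0,0],"angular":[0,0,0]},{"grip":0.8,"offset":[-20,0,0],"angular":[0,0,0]},{"grip":0.8,"offset":[-25,0,0],"angular":[0,0,0]},{"grip":0.8,"offset":[-30,0,0],"angular":[0,0,0]},{"grip":0.8,"offset":[-34,0,0],"angular":[0,0,0]},{"grip":0.8,"offset":[-36,0,0],"angular":[0,0,0]},{"grip":0.8,"offset":[-36,0,0],"angular":[0,0,0]}]'
python3 - <<'E'
from h import *
s=st()
d=vision.snapshot('side'); crop(d,250,130,110,120,5,'pics/side8c.png')
d=vision.snapshot('wrist'); crop(d,170,0,300,240,2.5,'pics/wrist8c.png')
d=vision.snapshot('top'); crop(d,235,145,130,100,6,'pics/top8c.png')
st()
E
```

```text
t: 10.6
tcp_pos: [0.5234, 0.0238, 0.0934]
tool_rot: [0.74, 0.673, -0.0, -0.0]
force: [-0.3, 2.9, -5.7]
finger_gap: 0.396
t 10.6 p [523.39  23.8   93.38] yawy -5.46 tilt z [-3.e-04  1.e-04 -1.e+00] F [-0.34  2.93 -5.71] T [ 0.64 -0.05  0.01] gap 0.396
t 10.75 p [523.57  24.2   93.42] yawy -5.43 tilt z [ 1.e-04  1.e-04 -1.e+00] F [ 0.09  2.54 -6.58] T [ 0.56 -0.1  -0.02] gap 0.4
```

View pics/wrist8c.png

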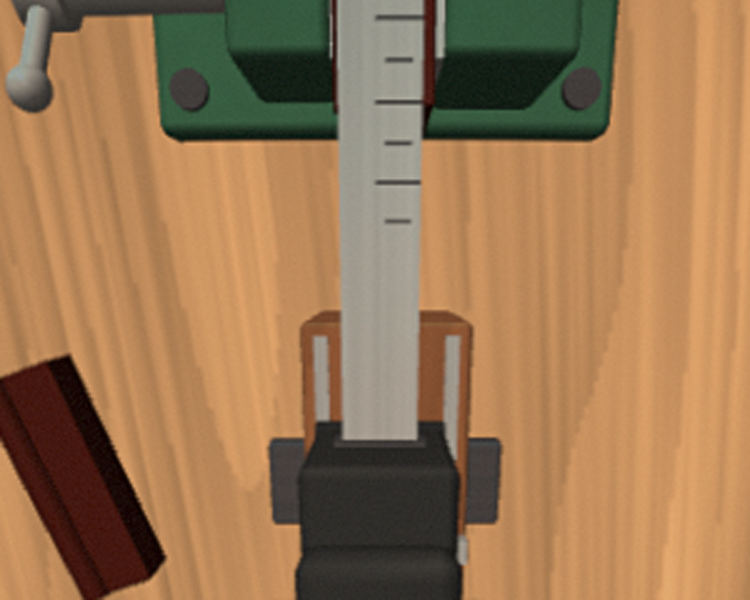

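View pics/side8c.png

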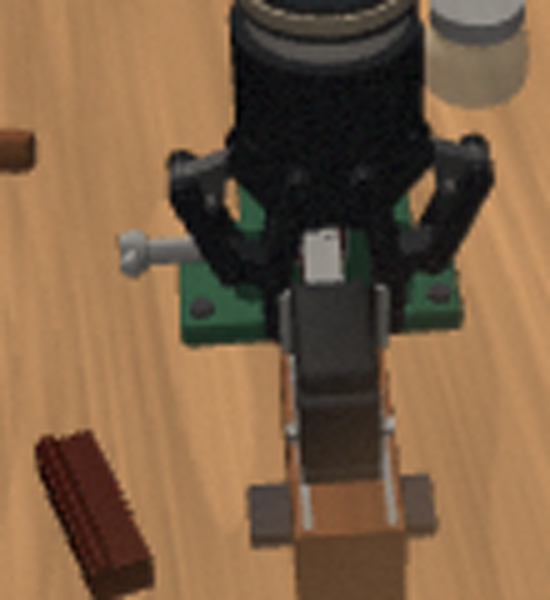

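View pics/top8c.png

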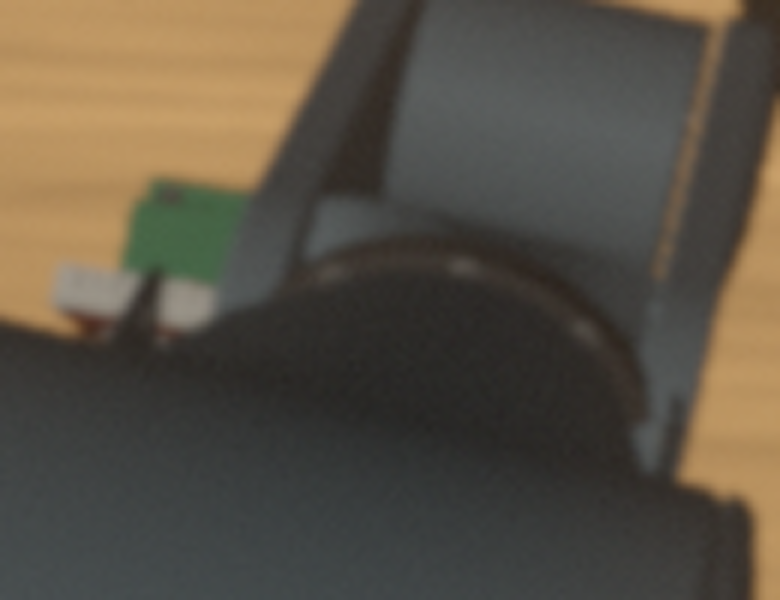

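```bash
python3 - <<'E'
from h import *
s=st()
a=np.radians(5.4);Y=np.array([np.sin(a),np.cos(a),0]);X=np.array([np.cos(a),-np.sin(a),0])
f=lambda p:np.round([(p-s['tcp_pos'])@X*1000,(p-s['tcp_pos'])@Y*1000],1)
w=vision.snapshot('wrist'); S=vision.snapshot('side')
crop(w,320,180,80,70,8,'pics/w9.png'); crop(S,295,200,50,50,12,'pics/s9.png')
for v in(214.8,220,226): print('w',f(onz(w,(354.4,v),.07)))
for x,y in((292,432),(388,426)): print('s',f(onz(S,((x+.5)/5-.5+250,(y+.5)/5-.5+130),.07)))
for x,y in((303,477),(380,480)): print('rear',f(onz(S,((x+.5)/5-.5+250,(y+.5)/5-.5+130),.0735)))
E
```

```text
t 10.75 p [523.57  24.2   93.42] yawy -5.43 tilt z [ 1.e-04  1.e-04 -1.e+00] F [ 0.09  2.54 -6.58] T [ 0.56 -0.1  -0.02] gap 0.4
w [26.2  2.5]
w [26.3 -1.8]
w [26.5 -6.8]
s [-21.4  -5.1]
s [23.  -5.2]
rear [-18.3 -36.2]
rear [ 16. -41.]
```

View pics/w9.png

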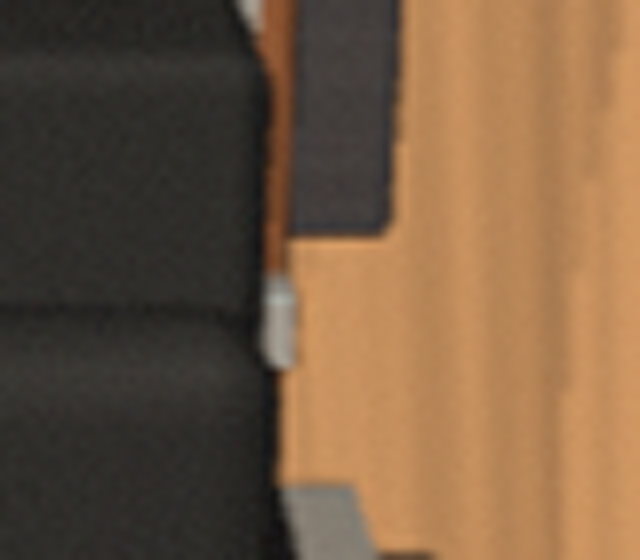

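View pics/s9.png

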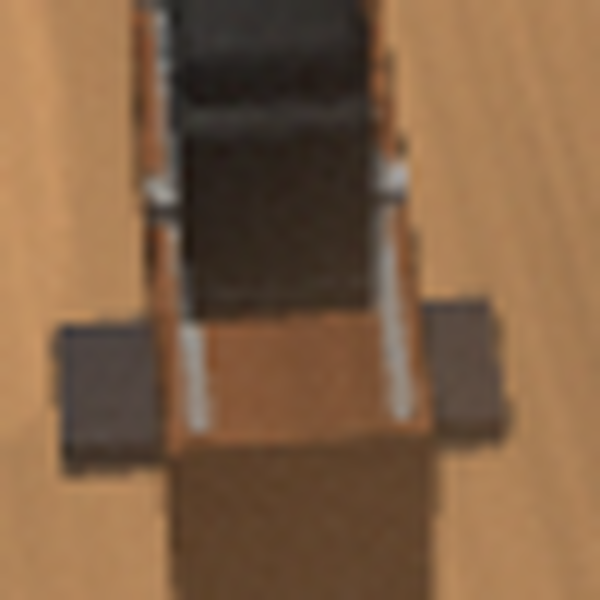

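```bash
python3 -m crank '[{"grip":0.8,"offset":[-1,0,1],"angular":[0,0,0]},{"grip":0.8,"offset":[-2,0,1.5],"angular":[0,0,0]},{"grip":0.8,"offset":[-2,0,2],"angular":[0,0,0]},{"grip":0.8,"offset":[-2,0,2.5],"angular":[0,0,0]},{"grip":0.8,"offset":[-2,0,2.5],"angular":[0,0,0]}]'
python3 -m crank '[{"grip":0.8,"offset":[0,0,0.5],"angular":[0,0,0]},{"grip":0.8,"offset":[0,0,0.5],"angular":[0,0,0]}]'
python3 -m crank '[{"grip":0.8,"offset":[0,0,0.5],"angular":[0,0,0]},{"grip":0.8,"offset":[0,0,0.5],"angular":[0,0,0]}]'
```

```text
t: 11.35
tcp_pos: [0.5234, 0.0221, 0.0909]
tool_rot: [0.74, 0.673, 0.0, -0.0]
force: [-0.3, 4.4, -4.0]
finger_gap: 0.393
t: 11.55
tcp_pos: [0.5234, 0.0221, 0.0904]
tool_rot: [0.74, 0.673, 0.0, 0.0]
force: [0.3, 3.6, -4.8]
finger_gap: 0.402
t: 11.75
tcp_pos: [0.5234, 0.0221, 0.0899]
tool_rot: [0.74, 0.673, 0.0, 0.0]
force: [0.1, 3.6, -3.2]
finger_gap: 0.403
```

```bash
python3 -m crank '[{"grip":0.8,"offset":[0,0,0.3],"angular":[0,0,0]},{"grip":0.8,"offset":[0,0,0.3],"angular":[0,0,0]}]'
python3 -c "
from h import *
for i in range(1): st()"
```

```text
t: 11.95
tcp_pos: [0.5234, 0.0221, 0.0896]
tool_rot: [0.74, 0.673, 0.0, 0.0]
force: [-0.6, 3.8, -3.6]
finger_gap: 0.394
t 11.95 p [523.44  22.06  89.64] yawy -5.44 tilt z [ 1.e-04  1.e-04 -1.e+00] F [-0.57  3.81 -3.62] T [ 0.92 -0.06  0.1 ] gap 0.394
```

```bash
python3 -m crank '[{"grip":0.8,"offset":[0,0,0.4],"angular":[0,0,0]},{"grip":0.8,"offset":[0,0,0.4],"angular":[0,0,0]}]'
python3 -c "
from h import *
for i in range(1): st()"
```

```text
t: 12.15
tcp_pos: [0.5234, 0.0221, 0.0892]
tool_rot: [0.74, 0.673, 0.0, 0.0]
force: [0.8, 4.9, -3.6]
finger_gap: 0.398
t 12.15 p [523.43  22.05  89.21] yawy -5.44 tilt z [ 1.e-04  0.e+00 -1.e+00] F [ 0.76  4.95 -3.55] T [1.07 0.01 0.04] gap 0.398
```

```bash
python3 -m crank '[{"grip":0.8,"offset":[0,0,0.4],"angular":[0,0,0]},{"grip":0.8,"offset":[0,0,0.4],"angular":[0,0,0]}]'
python3 -c "
from h import *
st(); vision.snapshot('top'); st()"
```

```text
t: 12.35
tcp_pos: [0.5235, 0.022, 0.0888]
tool_rot: [0.74, 0.673, 0.0, 0.0]
force: [-0.2, 3.1, -4.3]
finger_gap: 0.394
t 12.35 p [523.46  21.99  88.85] yawy -5.43 tilt z [ 2.e-04 -1.e-04 -1.e+00] F [-0.16  3.09 -4.32] T [ 1.03 -0.09  0.01] gap 0.394
t 12.4 p [523.44  21.98  88.82] yawy -5.44 tilt z [ 1.e-04 -1.e-04 -1.e+00] F [ 0.07  3.41 -3.03] T [ 1.01 -0.04  0.01] gap 0.4
```

```bash
python3 -m crank '[{"grip":0.8,"offset":[0,0,0.4],"angular":[0,0,0]},{"grip":0.8,"offset":[0,0,0.4],"angular":[0,0,0]},{"grip":0.8,"offset":[0,0,0.4],"angular":[0,0,0]}]'
python3 -c "
from h import *
st(); vision.snapshot('top'); st()"
python3 -m crank '[{"grip":0.8,"offset":[0,0,0.4],"angular":[0,0,0]},{"grip":0.8,"offset":[0,0,0.4],"angular":[0,0,0]},{"grip":0.8,"offset":[0,0,0.4],"angular":[0,0,0]}]'
python3 -c "
from h import *
st(); d=vision.snapshot('side');  crop(d,295,200,50,50,12,'pics/s10.png'); st()"
```

```text
t: 12.7
tcp_pos: [0.5235, 0.0219, 0.0885]
tool_rot: [0.74, 0.673, -0.0, 0.0]
force: [-0.4, 3.6, -3.4]
finger_gap: 0.396
t 12.7 p [523.48  21.89  88.46] yawy -5.43 tilt z [ 2.e-04 -2.e-04 -1.e+00] F [-0.41  3.62 -3.44] T [ 0.9  -0.05  0.09] gap 0.396
t 12.75 p [523.5   21.9   88.48] yawy -5.43 tilt z [ 3.e-04 -2.e-04 -1.e+00] F [-0.66  2.52 -2.76] T [ 0.94 -0.1   0.09] gap 0.396
t: 13.05
tcp_pos: [0.5235, 0.0218, 0.0881]
tool_rot: [0.74, 0.673, 0.0, 0.0]
force: [0.6, 1.7, -1.5]
finger_gap: 0.4
t 13.05 p [523.53  21.8   88.14] yawy -5.43 tilt z [ 3.e-04 -4.e-04 -1.e+00] F [ 0.63  1.72 -1.5 ] T [ 0.81 -0.01 -0.  ] gap 0.4
t 13.1 p [523.53  21.81  88.12] yawy -5.43 tilt z [ 3.e-04 -3.e-04 -1.e+00] F [ 0.33  1.56 -0.96] T [ 0.87 -0.    0.08] gap 0.396
```

View pics/s10.png

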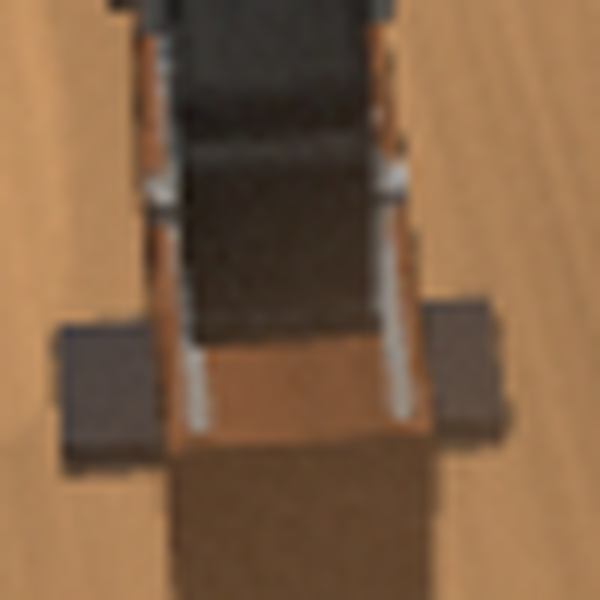

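```bash
python3 -m crank '[{"grip":0.8,"offset":[-0.3,0,-0.2],"angular":[0,0,0]},{"grip":0.8,"offset":[-0.6,0,-0.2],"angular":[0,0,0]},{"grip":0.8,"offset":[-0.6,0,-0.2],"angular":[0,0,0]}]'
python3 -m crank '[{"grip":0.8,"offset":[-0.3,0,0],"angular":[0,0,0]},{"grip":0.8,"offset":[-0.6,0,0],"angular":[0,0,0]},{"grip":0.8,"offset":[-0.6,0,0],"angular":[0,0,0]}]'
python3 -m crank '[{"grip":0.8,"offset":[-0.3,0,0],"angular":[0,0,0]},{"grip":0.8,"offset":[-0.6,0,0],"angular":[0,0,0]},{"grip":0.8,"offset":[-0.6,0,0],"angular":[0,0,0]}]'
python3 -c "
from h import *
st()"
```

```text
t: 13.4
tcp_pos: [0.5233, 0.0218, 0.0881]
tool_rot: [0.74, 0.673, 0.0, -0.0]
force: [0.4, 3.7, -3.6]
finger_gap: 0.397
t: 13.7
tcp_pos: [0.5233, 0.0209, 0.0882]
tool_rot: [0.74, 0.673, 0.0, -0.0]
force: [1.0, 4.3, -3.2]
finger_gap: 0.396
t: 14.0
tcp_pos: [0.5232, 0.0202, 0.0882]
tool_rot: [0.74, 0.673, -0.0, -0.0]
force: [0.6, 3.8, -2.6]
finger_gap: 0.399
t 14.0 p [523.19  20.24  88.21] yawy -5.44 tilt z [-1.e-04  0.e+00 -1.e+00] F [ 0.55  3.8  -2.56] T [ 1.16 -0.12 -0.06] gap 0.399
```

```bash
python3 -m crank '[{"grip":0.8,"offset":[-0.3,0,0.1],"angular":[0,0,0]},{"grip":0.8,"offset":[-0.6,0,0.1],"angular":[0,0,0]},{"grip":0.8,"offset":[-0.6,0,0.1],"angular":[0,0,0]}]'
python3 -c "
from h import *
st()"
python3 -m crank '[{"grip":0.8,"offset":[-0.3,0,0],"angular":[0,0,0]},{"grip":0.8,"offset":[-0.6,0,0],"angular":[0,0,0]},{"grip":0.8,"offset":[-0.6,0,0],"angular":[0,0,0]}]'
python3 -c "
from h import *
st(); vision.snapshot('top'); st()"
```

```text
t: 14.3
tcp_pos: [0.5231, 0.0196, 0.0881]
tool_rot: [0.74, 0.673, -0.0, -0.0]
force: [0.6, 4.1, -2.8]
finger_gap: 0.396
t 14.3 p [523.15  19.61  88.1 ] yawy -5.44 tilt z [-0.  0. -1.] F [ 0.61  4.05 -2.85] T [ 1.14 -0.2  -0.03] gap 0.396
t: 14.6
tcp_pos: [0.5231, 0.019, 0.0881]
tool_rot: [0.74, 0.673, -0.0, -0.0]
force: [1.5, 4.2, -3.4]
finger_gap: 0.397
t 14.6 p [523.09  19.01  88.11] yawy -5.44 tilt z [-0.  0. -1.] F [ 1.51  4.16 -3.39] T [ 1.15 -0.14  0.03] gap 0.397
t 14.65 p [523.12  19.03  88.11] yawy -5.44 tilt z [ 0.  0. -1.] F [ 0.5   3.42 -3.6 ] T [ 1.15 -0.11 -0.02] gap 0.402
```

```bash
python3 -m crank '[{"grip":0.8,"offset":[-0.3,0,0.4],"angular":[0,0,0]},{"grip":0.8,"offset":[-0.3,0,0.4],"angular":[0,0,0]},{"grip":0.8,"offset":[-0.3,0,0.4],"angular":[0,0,0]}]'
python3 -c "
from h import *
st(); vision.snapshot('top'); st()"
```

```text
t: 14.95
tcp_pos: [0.5231, 0.0188, 0.0877]
tool_rot: [0.74, 0.673, 0.0, -0.0]
force: [0.3, 4.4, -2.2]
finger_gap: 0.397
t 14.95 p [523.06  18.78  87.69] yawy -5.44 tilt z [-0.e+00  1.e-04 -1.e+00] F [ 0.28  4.45 -2.22] T [ 1.19 -0.12  0.  ] gap 0.397
t 15.0 p [523.05  18.8   87.71] yawy -5.44 tilt z [-0.  0. -1.] F [ 0.32  4.09 -2.53] T [ 1.17 -0.11  0.01] gap 0.401
```

```bash
python3 -m crank '[{"grip":0.8,"offset":[0,0,0.3],"angular":[0,0,0]},{"grip":0.8,"offset":[0,0,0.6],"angular":[0,0,0]},{"grip":0.8,"offset":[0,0,0.6],"angular":[0,0,0]}]'
python3 -c "
from h import *
st(); d=vision.snapshot('side');  crop(d,295,200,50,50,12,'pics/s11.png');st()
d=vision.snapshot('wrist'); crop(d,170,0,300,240,2.5,'pics/wrist11c.png')"
```

```text
t: 15.3
tcp_pos: [0.5231, 0.0188, 0.0871]
tool_rot: [0.74, 0.673, 0.0, -0.0]
force: [-0.3, 4.3, -2.7]
finger_gap: 0.399
t 15.3 p [523.06  18.78  87.11] yawy -5.44 tilt z [-0.  0. -1.] F [-0.3   4.31 -2.68] T [ 1.21 -0.16 -0.07] gap 0.399
t 15.35 p [523.08  18.76  87.11] yawy -5.44 tilt z [ 0.  0. -1.] F [-0.01  4.66 -2.82] T [ 1.27 -0.16  0.03] gap 0.4
```

View pics/s11.png

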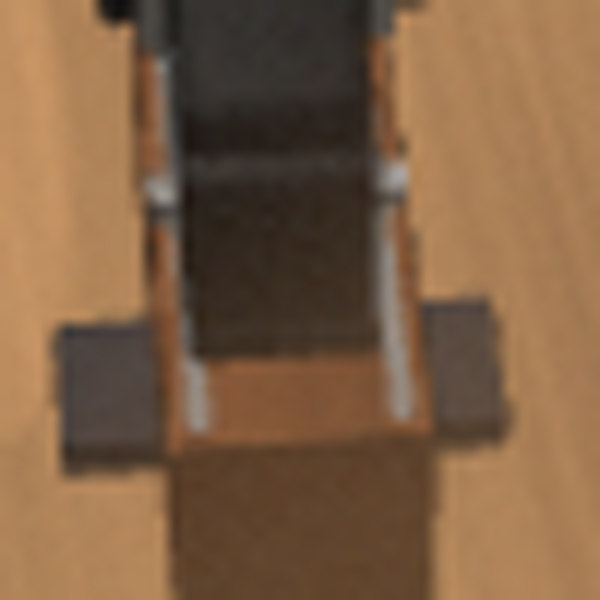

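View pics/wrist11c.png

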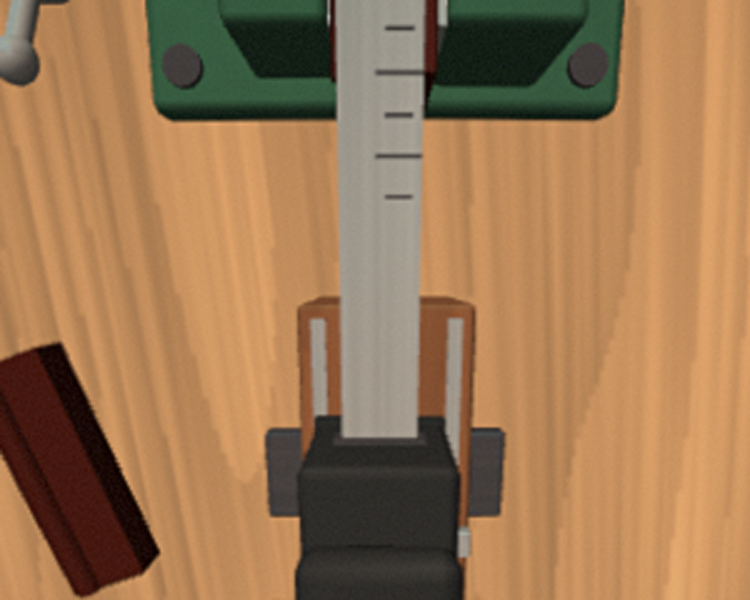

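```bash
python3 -m crank '[{"grip":0.8,"offset":[0,0,0.3],"angular":[0,0,0]},{"grip":0.8,"offset":[0,0,0.6],"angular":[0,0,0]},{"grip":0.8,"offset":[0,0,0.6],"angular":[0,0,0]}]'
python3 -c "
from h import *
st(); vision.snapshot('top'); st()"
python3 -m crank '[{"grip":0.8,"offset":[0,0,0.3],"angular":[0,0,0]},{"grip":0.8,"offset":[0,0,0.6],"angular":[0,0,0]},{"grip":0.8,"offset":[0,0,0.6],"angular":[0,0,0]}]'
python3 -c "
from h import *
st(); vision.snapshot('top'); st()"
```

```text
t: 15.7
tcp_pos: [0.523, 0.0188, 0.0865]
tool_rot: [0.74, 0.673, 0.0, -0.0]
force: [0.1, 4.0, -2.9]
finger_gap: 0.397
t 15.7 p [523.05  18.77  86.51] yawy -5.44 tilt z [-0.e+00  1.e-04 -1.e+00] F [ 0.12  4.04 -2.91] T [ 1.37 -0.09  0.07] gap 0.397
t 15.75 p [523.06  18.78  86.52] yawy -5.44 tilt z [ 0.e+00  1.e-04 -1.e+00] F [-0.24  3.34 -3.  ] T [ 1.36 -0.11  0.01] gap 0.397
t: 16.05
tcp_pos: [0.5231, 0.0187, 0.0859]
tool_rot: [0.74, 0.673, 0.0, 0.0]
force: [-0.6, 3.4, -2.1]
finger_gap: 0.4
t 16.05 p [523.09  18.73  85.89] yawy -5.44 tilt z [ 0. -0. -1.] F [-0.62  3.45 -2.12] T [ 1.31 -0.14  0.  ] gap 0.4
t 16.1 p [523.07  18.74  85.9 ] yawy -5.44 tilt z [ 0. -0. -1.] F [ 0.62  4.13 -2.3 ] T [ 1.33 -0.1   0.05] gap 0.396
```

```bash
python3 -m crank '[{"grip":0.8,"offset":[0,0,0.4],"angular":[0,0,0]},{"grip":0.8,"offset":[0,0,0.8],"angular":[0,0,0]},{"grip":0.8,"offset":[0,0,0.8],"angular":[0,0,0]}]'
python3 -c "
from h import *
st(); vision.snapshot('top'); st()"
python3 -m crank '[{"grip":0.8,"offset":[0,0,0.3],"angular":[0,0,0]},{"grip":0.8,"offset":[0,0,0.6],"angular":[0,0,0]},{"grip":0.8,"offset":[0,0,0.6],"angular":[0,0,0]}]'
python3 -c "
from h import *
st(); d=vision.snapshot('side');  crop(d,270,170,100,80,7,'pics/s12.png');st()"
```

```text
t: 16.4
tcp_pos: [0.5231, 0.0189, 0.0852]
tool_rot: [0.74, 0.673, 0.0, -0.0]
force: [0.3, 5.8, -0.9]
finger_gap: 0.397
t 16.4 p [523.12  18.86  85.21] yawy -5.44 tilt z [ 1.e-04  2.e-04 -1.e+00] F [ 0.33  5.84 -0.93] T [ 1.35 -0.07  0.06] gap 0.397
t 16.45 p [523.14  18.88  85.21] yawy -5.44 tilt z [ 2.e-04  1.e-04 -1.e+00] F [ 0.28  4.34 -1.24] T [ 1.4  -0.12  0.01] gap 0.401
t: 16.75
tcp_pos: [0.5232, 0.0191, 0.085]
tool_rot: [0.74, 0.673, 0.0, 0.0]
force: [-0.9, 6.6, 2.8]
finger_gap: 0.397
t 16.75 p [523.21  19.07  85.03] yawy -5.44 tilt z [ 4.e-04  4.e-04 -1.e+00] F [-0.88  6.63  2.84] T [1.53 0.07 0.01] gap 0.397
t 16.8 p [523.17  19.08  85.02] yawy -5.44 tilt z [ 4.e-04  4.e-04 -1.e+00] F [0.61 5.77 3.  ] T [1.48 0.04 0.01] gap 0.396
```

View pics/s12.png

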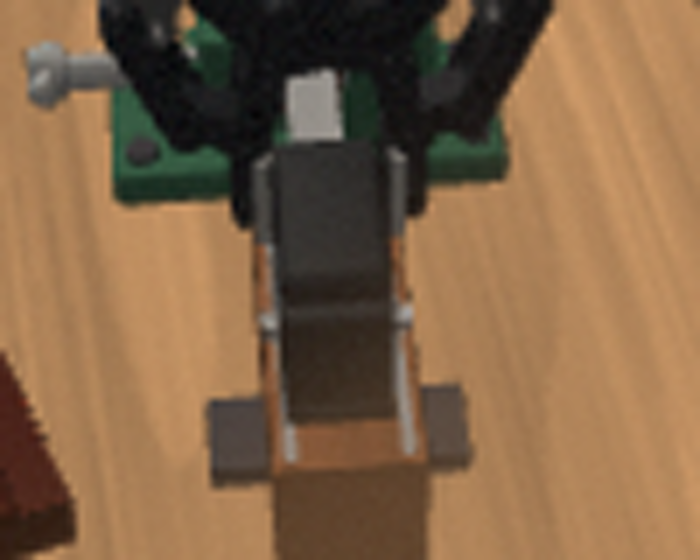

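```bash
python3 -m crank '[{"grip":0.8,"offset":[0,0,-0.5],"angular":[0,0,0]},{"grip":0.8,"offset":[0,0,-0.5],"angular":[0,0,0]}]'
python3 - <<'E'
from h import *
s=st()
a=np.radians(5.4);Y=np.array([np.sin(a),np.cos(a),0]);X=np.array([np.cos(a),-np.sin(a),0])
f=lambda p:np.round([(p-s['tcp_pos'])@X*1000,(p-s['tcp_pos'])@Y*1000],1)
S=vision.snapshot('side'); crop(S,295,200,50,50,12,'pics/s13.png')
W=vision.snapshot('wrist'); crop(W,270,150,100,90,8,'pics/w13.png')
for z in(.064,.067,.07):
  print(z,[f(onz(S,((x+.5)/7-.5+270,(y+.5)/7-.5+170),z)) for x,y in((286,415),(393,420))])
s=st()
E
```

```text
t: 17.0
tcp_pos: [0.5231, 0.0188, 0.0851]
tool_rot: [0.74, 0.673, 0.0, 0.0]
force: [0.2, 5.9, 0.2]
finger_gap: 0.397
t 17.0 p [523.14  18.82  85.06] yawy -5.43 tilt z [ 2.e-04  0.e+00 -1.e+00] F [0.25 5.91 0.2 ] T [ 1.34 -0.11 -0.  ] gap 0.397
0.064 [array([-18.3, -34. ]), array([ 15.9, -39.1])]
0.067 [array([-18.4, -36.6]), array([ 15.6, -41.7])]
0.07 [array([-18.4, -39.2]), array([ 15.4, -44.2])]
t 17.1 p [523.16  18.79  85.09] yawy -5.43 tilt z [ 2.e-04  0.e+00 -1.e+00] F [-0.02  5.29 -0.32] T [ 1.39 -0.09  0.01] gap 0.397
```

View pics/s13.png

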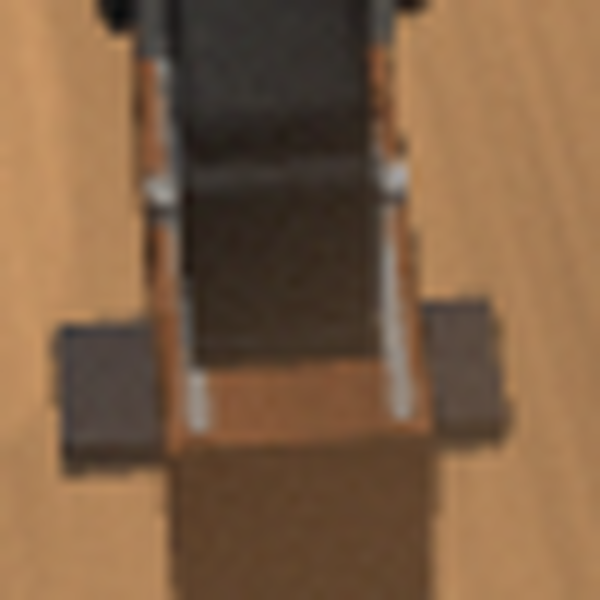

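View pics/w13.png

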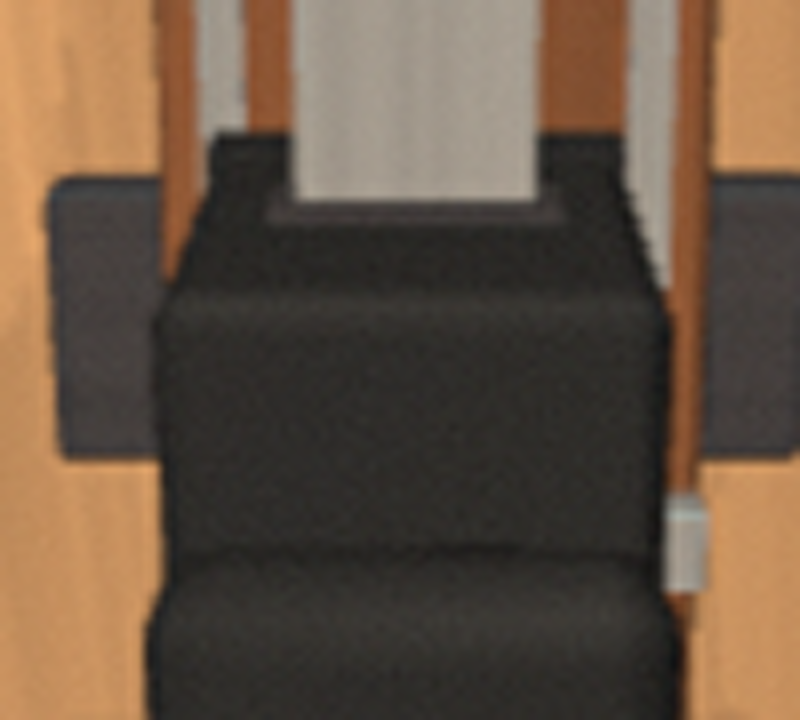

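```bash
python3 - <<'E'
from h import *
import pickle
d=pickle.load(open('wrist5.pkl','rb'))
w=vision.snapshot('wrist'); cv2.imwrite('pics/w14.png',w['pixels'][:,:,::-1]); crop(w,200,0,240,200,3,'pics/w14c.png')
def edges(img,v):
    r=img[v-2:v+3,295:350].astype(float).mean(0)
    sat=r.max(1)-r.min(1)
    m=sat<40
    return sat
def width(img,v):
    r=img[v-2:v+3,280:365].astype(float).mean(0); s=r[:,0]-r[:,2] # red-blue: wood high, steel low
    idx=np.arange(280,365); return s
for v in(5,20,40,60,80,100,120,140,160):
    s=width(w['pixels'],v); print(v,[int(x) for x in s[20:65]])
E
```

```text
5 [1, 20, 36, 34, 22, 12, 13, 13, 13, 12, 12, 12, 12, 13, 13, 13, 13, 12, 13, 12, 13, 14, 14, 13, 13, 14, 12, 12, 12, 14, 14, 13, 14, 14, 14, 14, 13, 13, 12, 19, 34, 51, 52, 54, 34]
20 [-5, 6, 44, 39, 26, 12, 14, 14, 14, 14, 14, 14, 14, 14, 14, 14, 13, 14, 14, 14, 14, 14, 14, 15, 15, 15, 15, 14, 15, 14, 14, 14, 14, 14, 15, 15, 14, 14, 13, 24, 43, 53, 53, 52, 40]
40 [-6, -7, -6, -6, 5, 17, 15, 15, 15, 14, 15, 15, 14, 15, 14, 16, 15, 15, 15, 14, 14, 15, 16, 16, 15, 15, 15, 15, 15, 16, 15, 16, 16, 15, 16, 15, 15, 15, 15, 12, 10, 0, -6, -7, -7]
60 [97, 100, 102, 104, 90, 37, 14, 15, 16, 15, 16, 16, 16, 16, 16, 16, 17, 16, 17, 16, 14, 13, 13, 14, 13, 14, 14, 13, 14, 14, 14, 13, 14, 14, 13, 15, 13, 11, 40, 89, 108, 107, 106, 106, 105]
80 [95, 96, 99, 104, 100, 62, 16, 15, 17, 17, 17, 17, 17, 17, 17, 18, 17, 18, 17, 17, 17, 17, 17, 17, 16, 14, 15, 14, 15, 14, 15, 14, 14, 15, 16, 17, 16, 15, 57, 102, 106, 106, 107, 107, 106]
100 [96, 97, 96, 98, 101, 73, 16, 15, 18, 18, 18, 17, 18, 18, 18, 18, 19, 19, 19, 18, 17, 18, 19, 18, 19, 19, 19, 18, 18, 18, 18, 18, 19, 19, 19, 19, 16, 27, 71, 107, 104, 103, 106, 108, 107]
120 [77, 79, 78, 79, 82, 65, 34, 18, 18, 19, 19, 19, 19, 20, 19, 19, 21, 20, 20, 19, 19, 19, 20, 19, 20, 19, 19, 19, 19, 20, 20, 20, 21, 21, 20, 19, 18, 32, 70, 83, 79, 79, 79, 79, 80]
140 [66, 90, 88, 88, 91, 83, 45, 18, 20, 20, 21, 21, 20, 21, 21, 22, 21, 22, 22, 21, 21, 22, 21, 21, 21, 21, 21, 21, 21, 22, 22, 21, 22, 21, 21, 21, 22, 41, 82, 86, 84, 82, 83, 82, 82]
160 [39, 86, 89, 89, 90, 89, 59, 28, 20, 20, 21, 20, 20, 20, 21, 21, 22, 22, 22, 21, 21, 21, 21, 21, 21, 21, 21, 21, 22, 21, 21, 22, 22, 22, 21, 20, 31, 62, 84, 84, 83, 82, 81, 80, 79]
```

View pics/w14c.png

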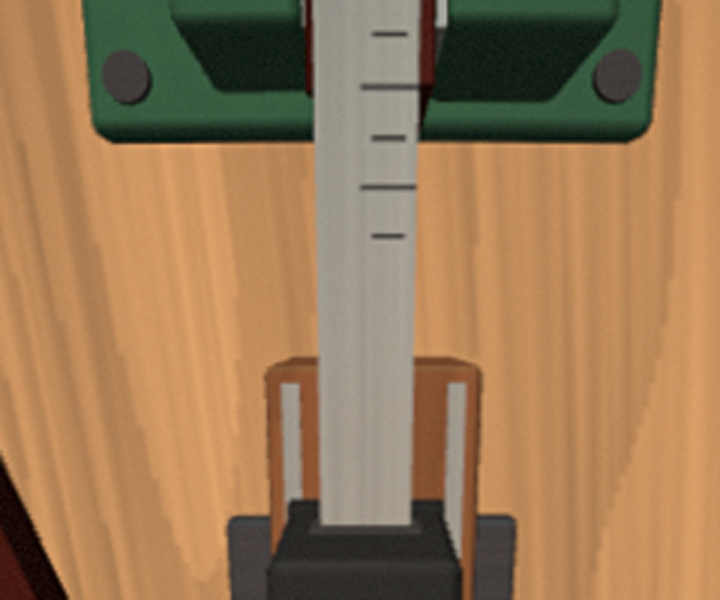

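```bash
python3 - <<'E'
from h import *
import pickle
from scipy.optimize import brentq
def analyse(w):
    px=w['pixels'].astype(float)
    g=cv2.cvtColor(w['pixels'],cv2.COLOR_RGB2GRAY).astype(float)
    ys=[];zs=[]
    for v in range(58,172,2):
        r=px[v-1:v+2,295:350].mean(0); s=r[:,0]-r[:,2]
        base=np.median(s[20:35]); hi=np.percentile(s,95); th=(base+hi)/2
        i=27
        while s[i]<th:i-=1
        L=295+i+(s[i]-th)/(s[i]-s[i+1])
        i=27
        while s[i]<th:i+=1
        Rr=295+i-(s[i]-th)/(s[i]-s[i-1])
        f=lambda z:np.linalg.norm(onz(w,(Rr,v),z)-onz(w,(L,v),z))-.018
        z=brentq(f,.0,.18); p=onz(w,((L+Rr)/2,v),z); ys.append(p[1]);zs.append(z)
    ys=np.array(ys);zs=np.array(zs); c=np.polyfit(ys-ys.mean(),zs,1)
    print('slope deg',np.degrees(np.arctan(c[0])),'z mean',c[1],'res',np.std(zs-np.polyval(c,ys-ys.mean())),ys.min(),ys.max())
analyse(vision.snapshot('wrist'))
try: analyse(pickle.load(open('wrist5.pkl','rb')))
except Exception as e: print(e)
st()
E
```

```text
slope deg -3.0522246633933747 z mean 0.09686478432345311 res 0.001423200829373985 0.06552426488551964 0.1234485700494183
f(a) and f(b) must have different signs
t 17.2 p [523.15  18.78  85.08] yawy -5.44 tilt z [ 2.e-04  1.e-04 -1.e+00] F [ 0.21  5.08 -1.27] T [ 1.38 -0.14  0.01] gap 0.397
```

```bash
python3 - <<'E'
from h import *
import pickle
from scipy.optimize import brentq
W=vision.snapshot('wrist'); s=st(); 
a=np.radians(5.44);Y=np.array([np.sin(a),np.cos(a),0])
def edge(s,i,d,th):
    while s[i]<th:i+=d
    return 295+i-d*(s[i]-th)/(s[i]-s[i-d])
def analyse(img,n):
    px=img.astype(float); ys=[];zs=[]
    for v in range(58,164,2):
        r=px[v-1:v+2,295:350].mean(0); q=r[:,0]-r[:,2]
        b=np.median(q[20:35]); hi=(np.median(q[:7])+np.median(q[-7:]))/2
        if hi-b<30: continue
        L=edge(q,27,-1,(b+np.median(q[2:8]))/2);R=edge(q,27,1,(b+np.median(q[-8:-2]))/2)
        z=brentq(lambda z:np.linalg.norm(onz(W,(R,v),z)-onz(W,(L,v),z))-.018,-.1,.18); p=onz(W,((L+R)/2,v),z)
        ys.append((p-s['tcp_pos'])@Y);zs.append(z-s['tcp_pos'][2])
    ys=np.array(ys);zs=np.array(zs);c=np.polyfit(ys-.08,zs,1)
    print(n,len(ys),'slope',np.degrees(np.arctan(c[0])).round(2),'z@80',(c[1]*1000).round(2),'res',np.std(zs-np.polyval(c,ys-.08)).round(4),ys.min().round(3),ys.max().round(3))
analyse(cv2.imread('pics/w2.png')[:,:,::-1],'w2')
analyse(cv2.imread('pics/w3.png')[:,:,::-1],'w3')
analyse(pickle.load(open('wrist5.pkl','rb'))['pixels'],'w5')
analyse(W['pixels'],'now')
E
```

```text
t 17.25 p [523.15  18.82  85.08] yawy -5.43 tilt z [ 2.e-04  1.e-04 -1.e+00] F [-0.49  4.78 -0.57] T [ 1.38 -0.12  0.02] gap 0.396
w2 53 slope -0.18 z@80 7.59 res 0.0006 0.049 0.106
w3 53 slope -0.34 z@80 8.27 res 0.0006 0.049 0.106
w5 22 slope 8.42 z@80 11.31 res 0.0012 0.049 0.073
now 41 slope 1.75 z@80 10.1 res 0.0008 0.06 0.105
```

```bash
python3 -m crank '[{"grip":0.8,"offset":[0.5,0,-0.3],"angular":[0,0,0]},{"grip":0.8,"offset":[1,0,-0.3],"angular":[0,0,0]},{"grip":0.8,"offset":[1,0,-0.3],"angular":[0,-0.4,0]},{"grip":0.8,"offset":[1,0,-0.3],"angular":[0,-0.8,0]},{"grip":0.8,"offset":[1,0,-0.3],"angular":[0,-0.8,0]}]'
python3 -c "
from h import *
st(); vision.snapshot('top'); st()"
```

```text
t: 17.75
tcp_pos: [0.5232, 0.0199, 0.0852]
tool_rot: [0.74, 0.673, -0.005, 0.005]
force: [0.6, 4.0, -3.1]
finger_gap: 0.398
t 17.75 p [523.21  19.94  85.25] yawy -5.42 tilt z [-0.0013 -0.0141 -0.9999] F [ 0.61  4.03 -3.09] T [ 1.2  -0.14 -0.07] gap 0.398
t 17.8 p [523.2   19.9   85.27] yawy -5.41 tilt z [-0.0013 -0.014  -0.9999] F [ 0.13  4.22 -2.18] T [ 1.26 -0.17 -0.  ] gap 0.397
```

```bash
python3 -m crank '[{"grip":0.8,"offset":[0,0,0],"angular":[0,-0.4,0]},{"grip":0.8,"offset":[0,0,0],"angular":[0,-0.8,0]},{"grip":0.8,"offset":[0,0,0],"angular":[0,-0.8,0]},{"grip":0.8,"offset":[0,0,0],"angular":[0,-0.8,0]}]'
python3 -c "
from h import *
st(); vision.snapshot('top'); st()"
python3 -m crank '[{"grip":0.8,"offset":[0,0,0.3],"angular":[0,0,0]},{"grip":0.8,"offset":[0,0,0.5],"angular":[0,0,0]},{"grip":0.8,"offset":[0,0,0.5],"angular":[0,0,0]}]'
python3 -c "
from h import *
st(); vision.snapshot('top'); st()"
```

```text
t: 18.2
tcp_pos: [0.5232, 0.0198, 0.0853]
tool_rot: [0.74, 0.673, -0.01, 0.009]
force: [0.9, 3.2, -2.7]
finger_gap: 0.4
t 18.2 p [523.16  19.83  85.26] yawy -5.42 tilt z [-0.0027 -0.0279 -0.9996] F [ 0.94  3.2  -2.74] T [ 1.27 -0.12 -0.  ] gap 0.4
t 18.25 p [523.1   19.8   85.26] yawy -5.42 tilt z [-0.0028 -0.0278 -0.9996] F [-0.27  4.49 -3.01] T [ 1.22 -0.1  -0.01] gap 0.396
t: 18.55
tcp_pos: [0.5231, 0.0197, 0.0848]
tool_rot: [0.74, 0.673, -0.01, 0.009]
force: [0.5, 4.3, -3.4]
finger_gap: 0.396
t 18.55 p [523.11  19.72  84.79] yawy -5.44 tilt z [-0.0028 -0.0277 -0.9996] F [ 0.53  4.32 -3.44] T [ 1.26 -0.12  0.05] gap 0.396
t 18.6 p [523.13  19.68  84.81] yawy -5.44 tilt z [-0.0027 -0.0278 -0.9996] F [ 0.6   4.11 -2.78] T [ 1.25 -0.1   0.  ] gap 0.398
```

```bash
python3 -m crank '[{"grip":0.8,"offset":[0,0,0.2],"angular":[0,0,0]},{"grip":0.8,"offset":[0,0,0.4],"angular":[0,0,0]},{"grip":0.8,"offset":[0,0,0.4],"angular":[0,0,0]}]'
python3 -c "
from h import *
st(); vision.snapshot('top'); st()"
python3 -m crank '[{"grip":0.8,"offset":[0,0,0.2],"angular":[0,0,0]},{"grip":0.8,"offset":[0,0,0.4],"angular":[0,0,0]},{"grip":0.8,"offset":[0,0,0.4],"angular":[0,0,0]}]'
python3 -c "
from h import *
st(); d=vision.snapshot('wrist'); cv2.imwrite('pics/w15.png',d['pixels'][:,:,::-1]); st()"
```

```text
t: 18.9
tcp_pos: [0.5231, 0.0197, 0.0844]
tool_rot: [0.74, 0.673, -0.01, 0.009]
force: [-0.1, 4.0, -2.4]
finger_gap: 0.398
t 18.9 p [523.12  19.71  84.37] yawy -5.44 tilt z [-0.0028 -0.0278 -0.9996] F [-0.13  4.03 -2.37] T [ 1.31 -0.09  0.03] gap 0.398
t 18.95 p [523.13  19.71  84.38] yawy -5.44 tilt z [-0.0028 -0.0278 -0.9996] F [-0.97  4.15 -3.23] T [ 1.23 -0.1   0.04] gap 0.397
t: 19.25
tcp_pos: [0.5232, 0.0197, 0.0841]
tool_rot: [0.74, 0.673, -0.01, 0.009]
force: [0.2, 4.2, -1.2]
finger_gap: 0.396
t 19.25 p [523.16  19.7   84.14] yawy -5.44 tilt z [-0.0026 -0.0278 -0.9996] F [ 0.18  4.24 -1.19] T [1.29 0.   0.06] gap 0.396
t 19.3 p [523.15  19.7   84.13] yawy -5.44 tilt z [-0.0026 -0.0278 -0.9996] F [-0.18  4.06 -1.33] T [ 1.31 -0.    0.07] gap 0.403
```

```bash
cat > an.py <<'E'
from h import *
from scipy.optimize import brentq
def edge(s,i,d,th):
    while s[i]<th:i+=d
    return 295+i-d*(s[i]-th)/(s[i]-s[i-d])
def an(W,s,n):
    a=np.radians(5.44);Y=np.array([np.sin(a),np.cos(a),0])
    px=W['pixels'].astype(float); ys=[];zs=[]
    for v in range(58,160,2):
        r=px[v-1:v+2,295:350].mean(0); q=r[:,0]-r[:,2]
        b=np.median(q[20:35]); 
        if min(np.median(q[:7]),np.median(q[-7:]))-b<40: continue
        L=edge(q,27,-1,(b+np.median(q[2:8]))/2);R=edge(q,27,1,(b+np.median(q[-8:-2]))/2)
        z=brentq(lambda z:np.linalg.norm(onz(W,(R,v),z)-onz(W,(L,v),z))-.018,-.1,.18); p=onz(W,((L+R)/2,v),z)
        ys.append((p-s['tcp_pos'])@Y);zs.append(z)
    ys=np.array(ys);zs=np.array(zs);c=np.polyfit(ys-.08,zs,1)
    print(n,len(ys),'slope',np.degrees(np.arctan(c[0])).round(2),'z@80',(c[1]*1000).round(2),'res',np.std(zs-np.polyval(c,ys-.08)).round(4),ys.min().round(3),ys.max().round(3))
E
python3 - <<'E'
from an import *
s=st(); an(vision.snapshot('wrist'),s,'now')
d=vision.snapshot('side'); crop(d,260,120,100,120,5,'pics/s16.png')
E
```

```text
t 19.3 p [523.15  19.7   84.13] yawy -5.44 tilt z [-0.0026 -0.0278 -0.9996] F [-0.18  4.06 -1.33] T [ 1.31 -0.    0.07] gap 0.403
now 35 slope -0.93 z@80 92.6 res 0.0008 0.07 0.106
```

View pics/s16.png

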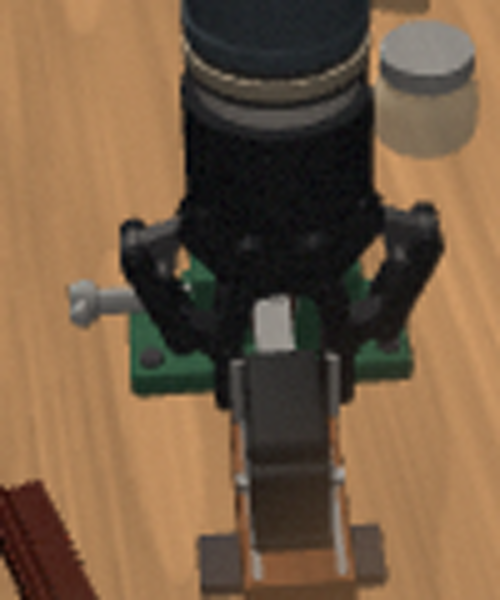

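View pics/w15.png

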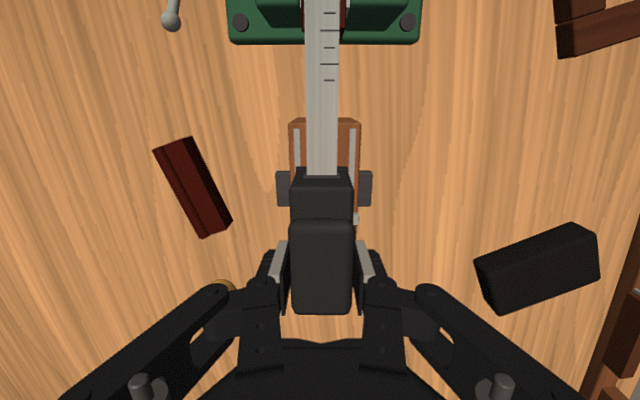

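```bash
for i in 1; do python3 -m crank '[{"grip":0.8,"offset":[0.4,0,0.1],"angular":[0,0,0]},{"grip":0.8,"offset":[0.8,0,0.1],"angular":[0,0,0]},{"grip":0.8,"offset":[0.8,0,0.1],"angular":[0,0,0]}]'; done
python3 -c "
from h import *
st(); vision.snapshot('top'); st()"
python3 -m crank '[{"grip":0.8,"offset":[0.4,0,0],"angular":[0,0,0]},{"grip":0.8,"offset":[0.8,0,0],"angular":[0,0,0]},{"grip":0.8,"offset":[0.8,0,0],"angular":[0,0,0]}]'
python3 -c "
from h import *
st(); vision.snapshot('top'); st()"
```

```text
t: 19.7
tcp_pos: [0.5233, 0.0201, 0.0841]
tool_rot: [0.74, 0.673, -0.01, 0.01]
force: [-0.1, 1.8, 1.5]
finger_gap: 0.392
t 19.7 p [523.35  20.11  84.14] yawy -5.41 tilt z [-0.0024 -0.0286 -0.9996] F [-0.09  1.85  1.53] T [0.86 0.21 0.13] gap 0.392
t 19.75 p [523.33  20.11  84.12] yawy -5.41 tilt z [-0.0024 -0.0285 -0.9996] F [-0.62  1.68  2.02] T [0.79 0.15 0.04] gap 0.398
t: 20.05
tcp_pos: [0.5236, 0.021, 0.0841]
tool_rot: [0.74, 0.673, -0.01, 0.01]
force: [-0.0, -0.4, 2.3]
finger_gap: 0.395
t 20.05 p [523.61  20.99  84.12] yawy -5.41 tilt z [-0.002  -0.0284 -0.9996] F [-0.04 -0.41  2.3 ] T [0.6  0.13 0.17] gap 0.395
t 20.1 p [523.6   20.99  84.11] yawy -5.4 tilt z [-0.002  -0.0285 -0.9996] F [ 0.33 -0.88  2.77] T [0.55 0.2  0.23] gap 0.397
```

```bash
python3 -m crank '[{"grip":0.8,"offset":[0,0,-0.3],"angular":[0,0,0]},{"grip":0.8,"offset":[0.4,0,-0.4],"angular":[0,0,0]},{"grip":0.8,"offset":[0.4,0,-0.4],"angular":[0,0,0]}]'
python3 -c "
from h import *
st(); vision.snapshot('top'); st()"
python3 -m crank '[{"grip":0.8,"offset":[0.4,0,0],"angular":[0,0,0]},{"grip":0.8,"offset":[0.8,0,0],"angular":[0,0,0]},{"grip":0.8,"offset":[0.8,0,0],"angular":[0,0,0]}]'
python3 -c "
from h import *
st(); vision.snapshot('top'); st()"
```

```text
t: 20.4
tcp_pos: [0.5235, 0.022, 0.0841]
tool_rot: [0.74, 0.673, -0.01, 0.009]
force: [0.2, 2.1, 0.8]
finger_gap: 0.392
t 20.4 p [523.49  21.96  84.14] yawy -5.45 tilt z [-0.0024 -0.0275 -0.9996] F [0.16 2.07 0.77] T [ 0.85 -0.02  0.13] gap 0.392
t 20.45 p [523.48  21.95  84.13] yawy -5.45 tilt z [-0.0024 -0.0274 -0.9996] F [0.43 2.24 0.38] T [ 0.88 -0.06  0.1 ] gap 0.398
t: 20.75
tcp_pos: [0.5235, 0.0223, 0.0842]
tool_rot: [0.74, 0.673, -0.01, 0.01]
force: [0.6, 0.2, 0.2]
finger_gap: 0.392
t 20.75 p [523.52  22.31  84.19] yawy -5.43 tilt z [-0.0025 -0.0282 -0.9996] F [0.58 0.21 0.15] T [0.68 0.   0.07] gap 0.392
t 20.8 p [523.49  22.33  84.17] yawy -5.43 tilt z [-0.0026 -0.0281 -0.9996] F [ 0.26 -0.29  0.46] T [ 0.62 -0.03  0.11] gap 0.397
```

```bash
python3 -m crank '[{"grip":0.8,"offset":[0.3,0,-0.1],"angular":[0,0,0]},{"grip":0.8,"offset":[0.6,0,-0.2],"angular":[0,0,0]},{"grip":0.8,"offset":[0.6,0,-0.2],"angular":[0,0,0]}]'
python3 -c "
from h import *
st(); vision.snapshot('top'); st()"

```

```text
t: 21.1
tcp_pos: [0.5235, 0.0226, 0.0843]
tool_rot: [0.74, 0.673, -0.011, 0.01]
force: [-0.4, -2.2, -0.6]
finger_gap: 0.396
t 21.1 p [523.53  22.58  84.34] yawy -5.41 tilt z [-0.0026 -0.0287 -0.9996] F [-0.43 -2.22 -0.59] T [ 0.13 -0.08  0.1 ] gap 0.396
t 21.15 p [523.5   22.58  84.35] yawy -5.42 tilt z [-0.0027 -0.0286 -0.9996] F [-0.92 -3.17 -0.45] T [-0.03 -0.1   0.07] gap 0.398
```

```bash
python3 -m crank '[{"grip":0.8,"offset":[-0.4,0,0.1],"angular":[0,0,0]},{"grip":0.8,"offset":[-0.5,0,0.2],"angular":[0,0,0]},{"grip":0.8,"offset":[-0.5,0,0.2],"angular":[0,0,0]},{"grip":0.8,"offset":[-0.5,0,0.2],"angular":[0,0,0]}]'
python3 - <<'E'
from an import *
s=st(); an(vision.snapshot('wrist'),s,'now')
d=vision.snapshot('side'); crop(d,260,120,100,120,5,'pics/s17.png'); st()
E
```

```text
t: 21.55
tcp_pos: [0.5235, 0.0226, 0.0843]
tool_rot: [0.74, 0.673, -0.01, 0.01]
force: [1.2, -1.6, -0.5]
finger_gap: 0.401
t 21.55 p [523.53  22.57  84.32] yawy -5.43 tilt z [-0.0024 -0.0279 -0.9996] F [ 1.16 -1.59 -0.47] T [ 0.2  -0.05  0.1 ] gap 0.401
now 38 slope -2.73 z@80 92.5 res 0.001 0.067 0.106
t 21.65 p [523.53  22.55  84.31] yawy -5.43 tilt z [-0.0024 -0.0279 -0.9996] F [ 0.12 -0.99 -0.19] T [0.21 0.02 0.07] gap 0.397
```

View pics/s17.png

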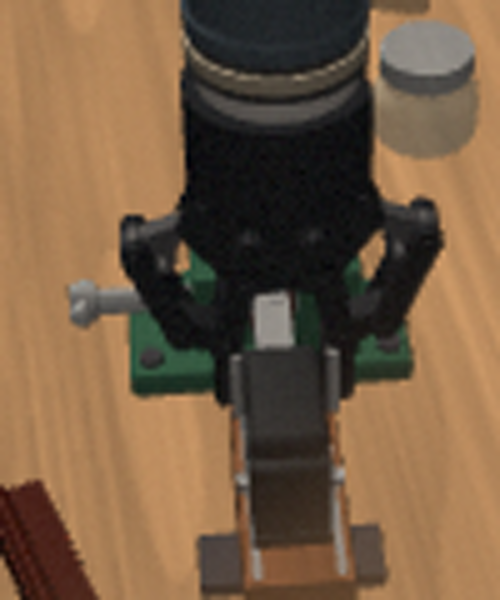

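```bash
python3 -m crank '[{"grip":0.8,"offset":[0,0,0.1],"angular":[0,0.3,0]},{"grip":0.8,"offset":[0,0,0.3],"angular":[0,0.3,0]},{"grip":0.8,"offset":[0,0,0.3],"angular":[0,0.3,0]},{"grip":0.8,"offset":[0,0,0.3],"angular":[0,0.3,0]}]' 20
python3 - <<'E'
from an import *
s=st(); an(vision.snapshot('wrist'),s,'now'); st()
E
```

```text
t: 22.05
tcp_pos: [0.5236, 0.0228, 0.0843]
tool_rot: [0.74, 0.673, -0.008, 0.008]
force: [0.7, 0.5, 4.8]
finger_gap: 0.395
t 22.05 p [523.58  22.76  84.26] yawy -5.44 tilt z [-0.0017 -0.0225 -0.9997] F [0.71 0.55 4.79] T [0.34 0.13 0.09] gap 0.395
now 38 slope -2.76 z@80 92.44 res 0.0009 0.067 0.106
t 22.1 p [523.56  22.74  84.25] yawy -5.44 tilt z [-0.0017 -0.0225 -0.9997] F [-1.01 -0.14  5.2 ] T [0.37 0.14 0.06] gap 0.399
```

```bash
python3 -m crank '[{"grip":0.8,"offset":[0,0,-0.5],"angular":[0,0.3,0]},{"grip":0.8,"offset":[0,0,-0.5],"angular":[0,0.6,0]},{"grip":0.8,"offset":[0,0,-0.5],"angular":[0,0.6,0]}]'
python3 - <<'E'
from an import *
s=st(); an(vision.snapshot('wrist'),s,'now'); st()
E
```

```text
t: 22.4
tcp_pos: [0.5236, 0.0231, 0.0843]
tool_rot: [0.74, 0.673, -0.004, 0.004]
force: [2.6, 3.4, 0.5]
finger_gap: 0.398
t 22.4 p [523.56  23.12  84.28] yawy -5.46 tilt z [-9.000e-04 -1.100e-02 -9.999e-01] F [2.59 3.44 0.47] T [ 0.72 -0.18  0.17] gap 0.398
now 38 slope -2.64 z@80 92.47 res 0.0009 0.067 0.106
t 22.45 p [523.52  23.14  84.26] yawy -5.46 tilt z [-0.001  -0.0112 -0.9999] F [1.25 3.44 0.97] T [ 0.81 -0.16  0.15] gap 0.396
```

```bash
python3 -m crank '[{"grip":0.8,"offset":[0.3,0,0],"angular":[0,0,0]},{"grip":0.8,"offset":[0.6,0,0],"angular":[0,0,0]},{"grip":0.8,"offset":[0.6,0,0],"angular":[0,0,0]}]'
python3 - <<'E'
from an import *
s=st(); an(vision.snapshot('wrist'),s,'now')
d=vision.snapshot('side'); crop(d,280,170,70,80,7,'pics/s18.png'); st()
E
```

```text
t: 22.75
tcp_pos: [0.5236, 0.0231, 0.0843]
tool_rot: [0.74, 0.673, -0.005, 0.004]
force: [1.5, 1.7, -0.5]
finger_gap: 0.396
t 22.75 p [523.56  23.11  84.28] yawy -5.43 tilt z [-0.0011 -0.0124 -0.9999] F [ 1.49  1.71 -0.52] T [ 0.41 -0.23  0.11] gap 0.396
now 38 slope -3.08 z@80 92.53 res 0.001 0.067 0.106
t 22.85 p [523.53  23.12  84.29] yawy -5.43 tilt z [-0.0011 -0.0123 -0.9999] F [ 1.6   2.07 -1.1 ] T [ 0.43 -0.26  0.15] gap 0.395
```

View pics/s18.png

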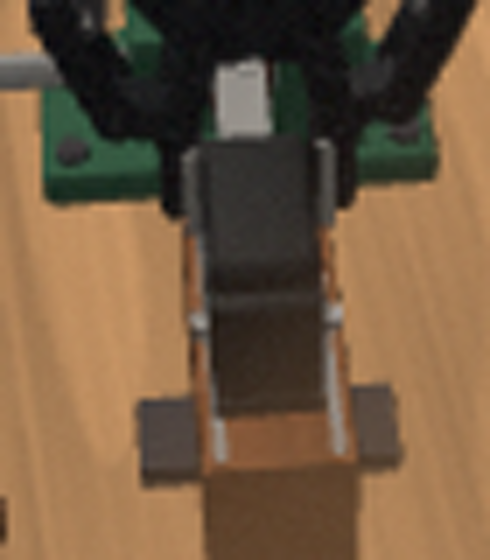

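```bash
python3 -m crank '[{"grip":0.8,"offset":[0.3,0,0],"angular":[0,0,0]},{"grip":0.8,"offset":[0.5,0,0.1],"angular":[0,0,0]},{"grip":0.8,"offset":[0.5,0,0.1],"angular":[0,0,0]}]'
python3 - <<'E'
from an import *
st()
E
```

```text
t: 23.15
tcp_pos: [0.5235, 0.0231, 0.0843]
tool_rot: [0.74, 0.673, -0.005, 0.004]
force: [0.9, -1.9, -2.1]
finger_gap: 0.398
t 23.15 p [523.53  23.12  84.28] yawy -5.42 tilt z [-0.0013 -0.013  -0.9999] F [ 0.91 -1.91 -2.07] T [-0.11 -0.19  0.07] gap 0.398
```

```bash
python3 -m crank '[{"grip":0.8,"offset":[-0.3,0,0],"angular":[0,0,0]},{"grip":0.8,"offset":[-0.3,0,0],"angular":[0,0,0]},{"grip":0.45,"offset":[-0.3,0,0],"angular":[0,0,0]},{"grip":0.4,"offset":[-0.3,0,0],"angular":[0,0,0]},{"grip":0.35,"offset":[-0.3,0,0],"angular":[0,0,0]},{"grip":0.35,"offset":[-0.3,0,0],"angular":[0,0,0]}]'
python3 - <<'E'
from an import *
s=st(); an(vision.snapshot('wrist'),s,'now')
d=vision.snapshot('side'); crop(d,280,170,70,80,7,'pics/s19.png'); st()
d=vision.snapshot('wrist'); cv2.imwrite('pics/w19.png',d['pixels'][:,:,::-1])
E
```

```text
t: 23.75
tcp_pos: [0.5234, 0.0235, 0.0844]
tool_rot: [0.74, 0.673, -0.005, 0.004]
force: [0.4, -0.0, -0.4]
finger_gap: 0.65
t 23.75 p [523.38  23.49  84.41] yawy -5.44 tilt z [-0.0013 -0.0121 -0.9999] F [ 0.37 -0.01 -0.4 ] T [0.01 0.04 0.01] gap 0.65
now 38 slope -1.93 z@80 92.39 res 0.0011 0.067 0.106
t 23.85 p [523.42  23.45  84.38] yawy -5.44 tilt z [-0.0013 -0.0121 -0.9999] F [ 0.64  0.08 -0.28] T [ 0.07  0.03 -0.01] gap 0.649
```

View pics/s19.png

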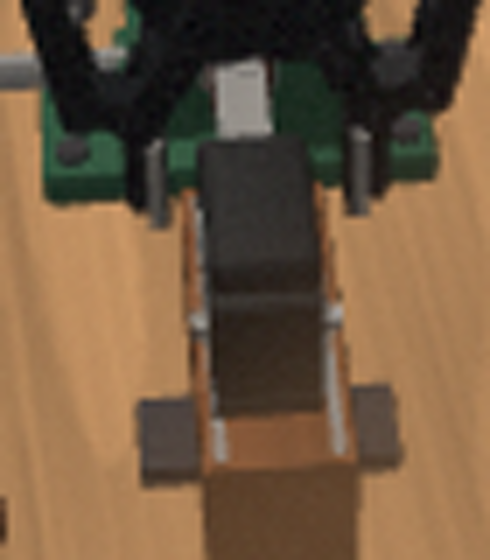

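View pics/w19.png

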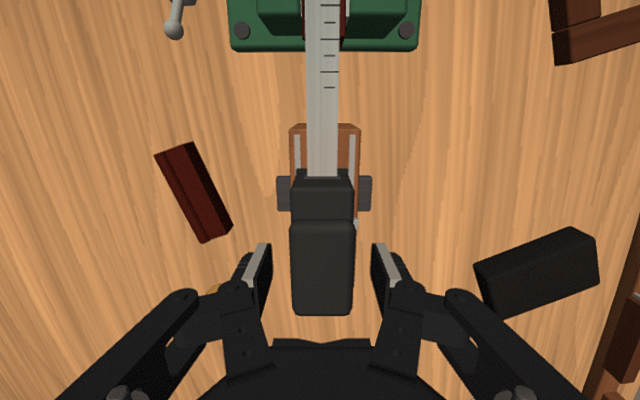

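```bash
python3 -m crank '[{"grip":0.2,"offset":[0,0,-5],"angular":[0,0,0]},{"grip":0.2,"offset":[0,0,-20],"angular":[0,0,0]},{"grip":0.2,"offset":[0,0,-50],"angular":[0,0,0]},{"grip":0.2,"offset":[0,0,-90],"angular":[0,0,0]},{"grip":0.2,"offset":[-30,0,-130],"angular":[0,0,0]},{"grip":0.2,"offset":[-75,0,-150],"angular":[0,0,0]},{"grip":0.2,"offset":[-120,0,-160],"angular":[0,0,0]},{"grip":0.2,"offset":[-165,0,-160],"angular":[0,0,0]},{"grip":0.2,"offset":[-200,0,-160],"angular":[0,0,0]},{"grip":0.2,"offset":[-200,0,-160],"angular":[0,0,0]}]'
python3 - <<'E'
from h import *
import pickle
st()
for n in('side','top','wrist'):
    d=vision.snapshot(n); pickle.dump(d,open(n+'20.pkl','wb')); cv2.imwrite(f'pics/{n}20.png',d['pixels'][:,:,::-1])
    if n=='top': crop(d,225,155,150,90,5,'pics/top20c.png')
    if n=='side': crop(d,265,130,90,120,5,'pics/side20c.png')
E
```

```text
t: 24.9
tcp_pos: [0.5048, -0.1783, 0.2475]
tool_rot: [0.742, 0.671, -0.005, 0.006]
force: [0.9, 0.5, -0.5]
finger_gap: 0.798
t 24.9 p [ 504.84 -178.3   247.49] yawy -5.74 tilt z [ 5.000e-04 -1.490e-02 -9.999e-01] F [ 0.94  0.53 -0.51] T [-0.01 -0.01 -0.  ] gap 0.798
```

View pics/side20c.png

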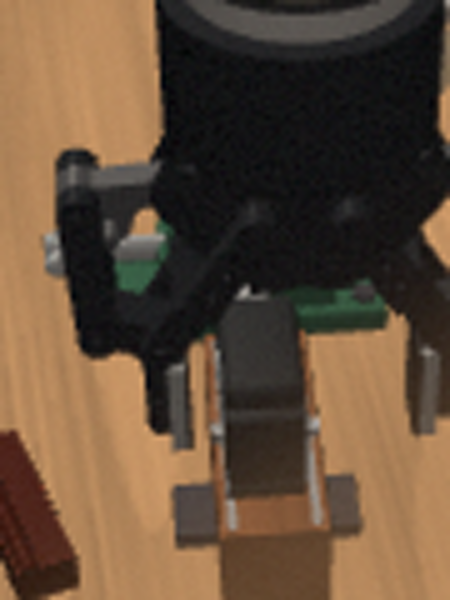

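View pics/top20c.png

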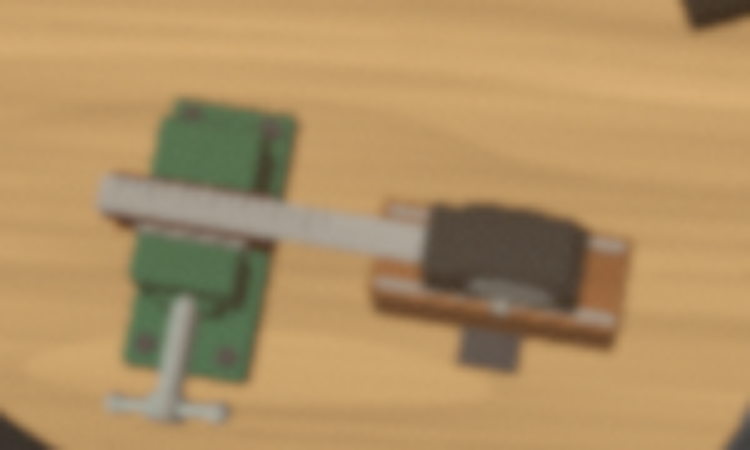

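View pics/wrist20.png

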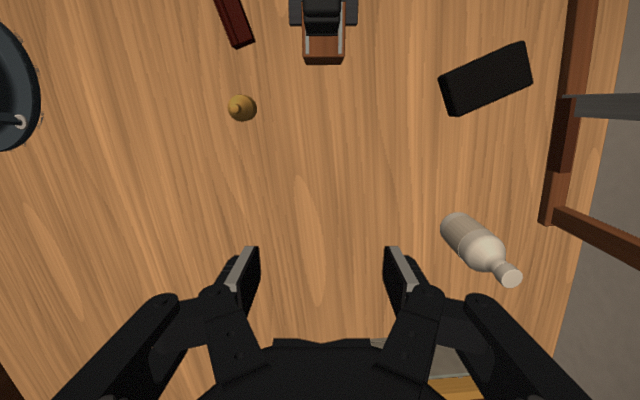

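```bash
python3 -m crank '[{"grip":0.2,"offset":[-45,0,-10],"angular":[0,0,0]},{"grip":0.2,"offset":[-90,0,-20],"angular":[0,0,0]},{"grip":0.2,"offset":[-130,-45,-20],"angular":[0,0,0]},{"grip":0.2,"offset":[-150,-85,-20],"angular":[0,0,0]},{"grip":0.2,"offset":[-150,-85,-20],"angular":[0,0,0]},{"grip":0.2,"offset":[-150,-85,-20],"angular":[0,0,0]}]'
python3 - <<'E'
from h import *
import pickle
st()
for n in('side','top'):
    d=vision.snapshot(n); pickle.dump(d,open(n+'21.pkl','wb')); cv2.imwrite(f'pics/{n}21.png',d['pixels'][:,:,::-1])
    if n=='top': crop(d,225,155,150,90,5,'pics/top21c.png')
    if n=='side': crop(d,265,130,90,120,5,'pics/side21c.png')
E
```

```text
t: 25.65
tcp_pos: [0.4055, -0.3139, 0.2687]
tool_rot: [0.74, 0.672, -0.004, 0.004]
force: [-0.2, -0.1, 0.0]
finger_gap: 0.801
t 25.65 p [ 405.52 -313.86  268.71] yawy -5.49 tilt z [-9.000e-04 -1.130e-02 -9.999e-01] F [-0.24 -0.08  0.02] T [ 0.03 -0.01 -0.02] gap 0.801
```

View pics/side21.png

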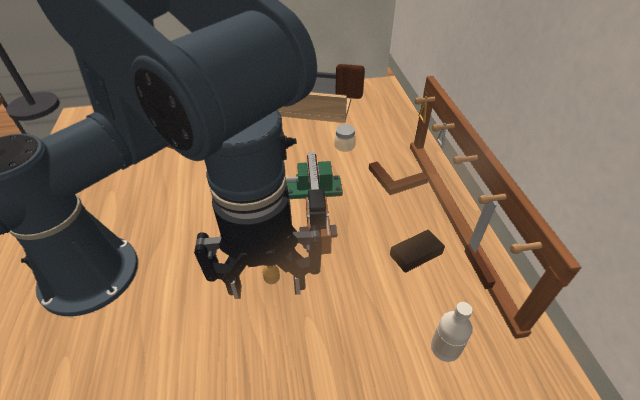

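View pics/side21c.png

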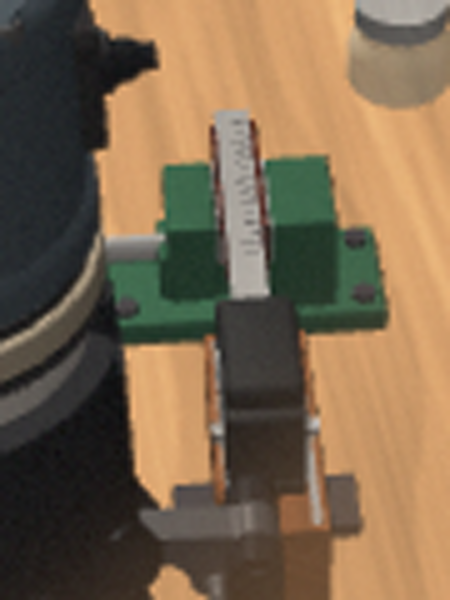

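```bash
python3 - <<'E'
from h import *
import pickle
S=pickle.load(open('side21.pkl','rb'))
P=lambda x,y,z:onz(S,((x+.5)/5-.5+265,(y+.5)/5-.5+130),z)
a=np.radians(5.4);Y=np.array([np.sin(a),np.cos(a),0]);SF=np.array([.5443,.222,0])
for z in(.090,.093,.096): print(z,[np.round((P(x,y,z)-SF)@Y*1000,1) for x,y in((216,111),(250,110))])
print('stub corners',[np.round(P(x,y,.088)*1000,1) for x,y in((210,125),(258,121))])
E
```

```text
0.09 [np.float64(7.9), np.float64(7.0)]
0.093 [np.float64(4.0), np.float64(3.2)]
0.096 [np.float64(0.2), np.float64(-0.6)]
stub corners [array([530. , 222.2,  88. ]), array([555.3, 220.8,  88. ])]
```

View pics/top21c.png

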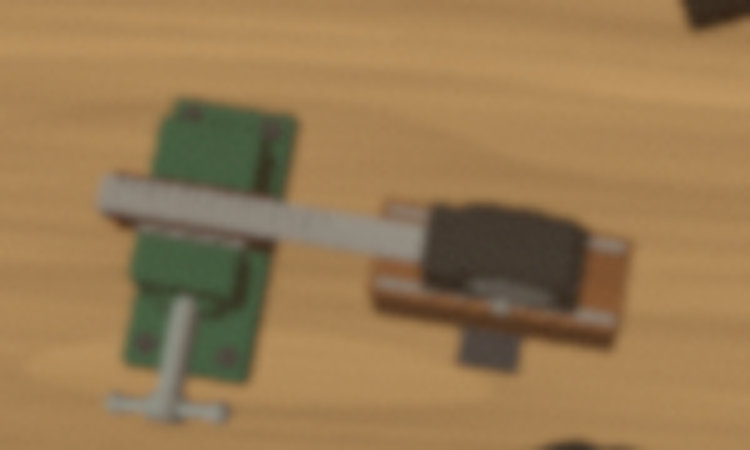

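The side view puts the rule tip 4 mm past the stub's end face at z = 93 mm, which is what a level, fully seated case gives. The stub's far corners are where they started, so I'm handing in.

```bash
python3 - <<'E'
from h import *
print(manip.sign_off()); st()
E
```

```text
the job is handed in; nothing more can be done
None
the job is handed in; nothing more can be done
```

The tape measure is hooked over the far end of the stub, drawn out about 45 mm, and locked down over the key. I let go only after the lock held, and handed in at about 26 s with the arm clear.

**Seating:** I felt for the key with light contact and found it by sliding back. Lip friction on the stub's end face tilted the case nose-up by about 1.5–2° on the way down. I corrected this by tilting the tool slightly and re-centring the case on the key before it seated.

**Last checks:**
- **Height:** the tool stopped at 84.1–84.3 mm. The grasp height predicted 83.9 mm for a case fully down on the bar.
- **Lock:** before release, the key stopped the case when I eased it forward: the force on the tool went from about +4 N to −3 N, with the case moving under half a millimetre at the stop. The case did not move when the fingers opened.
- **Hook:** in the final view the rule tip is about 4 mm beyond the stub's end face at the fully seated height.
- **Stub and other things:** the stub's far edge is within 1 mm of where it started. The other things show no movement in the views I checked.

**Weaker points:**
- **Rule slope:** the reading from the wrist camera was noisy, −2° to −3° near the end against about −0.3° on the bench. The rule's height agreed with a level case to about 0.3 mm, so I went by the height.
- **Pressing:** the case pressed on the bar and key with about 10 N at most, briefly, while I was confirming it was seated.

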